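# Check the cooling leather pieces with the infrared thermometer

## Task

Leather pieces bonded to the panel are cooling, some of them under iron weights: slide every weight along the panel, never lifting it, into the bay marked with tape, so that it stands wholly between the tape lines. When all are there, take the infrared thermometer from its rest and hold it still for three seconds about 10 cm straight above the middle of each leather piece, window facing down: the round piece first, then the square one, then the oblong one. Finally lay the thermometer back in its rest as it lay before, slide each weight, again without lifting, back onto the middle of the piece it came from, let go of everything, and leave the tin, the tape roll and the brush alone.

Things in the scene. Friction and masses are not known exactly. Their poses are not given: they have to be found in the camera images.
- panel: fixed waxed brown wooden panel, 400 mm (its x) by 520 mm (its y), 12 mm thick, lying on the bench. Origin: centre of its underside; x points to its far side, z up
- bay (a point): middle of the bay on the panel's top (12 mm above the bench): between two long cream tape lines that run along the panel's y. The clear width between the lines is 105 mm (along the panel's x), the clear length 376 mm (along its y). Same axes as the panel
- piece_round: dark leather piece glued flat on the panel, 1 mm thick, round, 96 mm across. Origin: its middle, at the height of the panel's top
- piece_square: dark leather piece glued flat on the panel, 1 mm thick, square, 90 mm by 90 mm. Origin: its middle, at the height of the panel's top
- piece_oblong: dark leather piece glued flat on the panel, 1 mm thick, oblong, 132 mm (its x) by 62 mm (its y). Origin: its middle, at the height of the panel's top
- weight_round: black cast-iron press weight: a round body 68 mm across and 34 mm high on a felt foot, a neck 20 mm across, and on top a round knob 30 mm across from 50 to 74 mm up; about 0.75 kg. Origin: centre of its underside. Stands on the round piece; all weights look alike; absent in some starts
- weight_square: black cast-iron press weight: a round body 68 mm across and 34 mm high on a felt foot, a neck 20 mm across, and on top a round knob 30 mm across from 50 to 74 mm up; about 0.75 kg. Origin: centre of its underside. Stands on the square piece; all weights look alike; absent in some starts
- weight_oblong: black cast-iron press weight: a round body 68 mm across and 34 mm high on a felt foot, a neck 20 mm across, and on top a round knob 30 mm across from 50 to 74 mm up; about 0.75 kg. Origin: centre of its underside. Stands on the oblong piece; all weights look alike; absent in some starts
- thermometer: infrared thermometer, 0.18 kg, like a small shower head: round grey head 48 mm across, 46 mm high, window in its underside; black handle 24 mm wide, 26 mm high. Origin: middle of the window; z up through the head (it measures along -z); the handle runs along -x, 15 to 165 mm behind the origin, its underside 18 mm, its top 44 mm above the window; centre of mass 70 mm behind the origin
- rest: fixed dark wooden rest: foot 150 by 80 by 8 mm, two upright saddle plates 10 mm thick, middles at x = 38 and -50 mm, carrying the handle 70 mm above the bench between lips 10 mm high and 32 mm apart. Origin: centre of its underside, below the free stretch of handle; x points to the thermometer's head
- rest_home (a point): where the middle of the window is when the thermometer lies in the rest: 75 mm along the rest's x, 52 mm above the bench. Same axes as the rest
- tin: blue glue tin with a pale label, 84 mm across, 100 mm high, a bystander. Origin: centre of its underside
- tape_roll: roll of pale masking tape lying flat, 90 mm across, 25 mm high, a bystander. Origin: centre of its underside
- brush: flat brush with a wooden handle, 180 mm long, lying on the bench, a bystander
There are look-alikes about, which are no part of the job. What is shaped like the weight_oblong but orange or red is not meant.

How it is judged:
On the way, in this order (a step that is already met when the one before it is completed fails the run):
1. every weight stands in the taped bay (x of weight_round in the frame of bay between -0.022 and 0.022 m and y of weight_round in the frame of bay between -0.165 and 0.165 m and linear speed of each of weight_round, weight_square, weight_oblong below 0.02 m/s and angle between each of weight_round, weight_square, weight_oblong's own z axis and vertical below 0.1 rad and x of weight_square in the frame of bay between -0.022 and 0.022 m and y of weight_square in the frame of bay between -0.165 and 0.165 m and x of weight_oblong in the frame of bay between -0.022 and 0.022 m and y of weight_oblong in the frame of bay between -0.165 and 0.165 m), for 0.2 s.
2. the round piece, uncovered, is read: the held thermometer is still for 2 s, upright, its window 60 to 150 mm above the piece and aimed within 20 mm of its middle (x of piece_round in the frame of thermometer between -0.02 and 0.02 m and y of piece_round in the frame of thermometer between -0.02 and 0.02 m and z of piece_round in the frame of thermometer between -0.15 and -0.06 m and angle between thermometer's own z axis and vertical below 0.3 rad and linear speed of thermometer below 0.03 m/s and angular speed of thermometer below 0.3 rad/s and contact force between the fingers and thermometer above 0.5 N and horizontal distance between each of weight_round, weight_square, weight_oblong and piece_round above 0.075 m), for 2 s.
3. the square piece, uncovered, is read: the held thermometer is still for 2 s, upright, its window 60 to 150 mm above the piece and aimed within 20 mm of its middle (x of piece_square in the frame of thermometer between -0.02 and 0.02 m and y of piece_square in the frame of thermometer between -0.02 and 0.02 m and z of piece_square in the frame of thermometer between -0.15 and -0.06 m and angle between thermometer's own z axis and vertical below 0.3 rad and linear speed of thermometer below 0.03 m/s and angular speed of thermometer below 0.3 rad/s and contact force between the fingers and thermometer above 0.5 N and horizontal distance between each of weight_round, weight_square, weight_oblong and piece_square above 0.075 m), for 2 s.
4. the oblong piece, uncovered, is read: the held thermometer is still for 2 s, upright, its window 60 to 150 mm above the piece and aimed within 20 mm of its middle (x of piece_oblong in the frame of thermometer between -0.02 and 0.02 m and y of piece_oblong in the frame of thermometer between -0.02 and 0.02 m and z of piece_oblong in the frame of thermometer between -0.15 and -0.06 m and angle between thermometer's own z axis and vertical below 0.3 rad and linear speed of thermometer below 0.03 m/s and angular speed of thermometer below 0.3 rad/s and contact force between the fingers and thermometer above 0.5 N and horizontal distance between each of weight_round, weight_square, weight_oblong and piece_oblong above 0.075 m), for 2 s.
At the end, for the whole second after the job is handed in: the thermometer lies at rest in its rest (within 25 mm and 0.12 rad of home); each weight stands upright and at rest with its centre within 15 mm of the middle of its own piece; nothing is held (distance between thermometer and rest_home below 0.025 m and angle between the x axis of thermometer and the x axis of rest, either way round below 0.12 rad and angle between each of thermometer, weight_round, weight_square, weight_oblong's own z axis and vertical below 0.1 rad and linear speed of each of thermometer, weight_round, weight_square, weight_oblong below 0.02 m/s and horizontal distance between weight_round and piece_round below 0.015 m and height (world z) of each of weight_round, weight_square, weight_oblong below 0.018 m and horizontal distance between weight_square and piece_square below 0.015 m and horizontal distance between weight_oblong and piece_oblong below 0.015 m); the robot touches nothing.
It fails at once if a weight is lifted more than 12 mm off the panel (height (world z) of any of weight_round, weight_square, weight_oblong above 0.024 m).
It fails at once if the tin, tape roll or brush is moved more than 30 mm (distance of any of tin, tape_roll, brush from where it was at the start of the episode above 0.03 m).
Of weight_round, weight_square, weight_oblong only 2 to 3 are there at a start; the rules pass over those that are not, and their reading is None.
At some moment in a run one of weight_round, weight_square, weight_oblong may be knocked a few centimetres aside while the robot is not near it.
Once in a run the grip may slacken for a moment while it holds something.
It also fails if it takes over 210 s, if anything falls off the work surface, if the arm or the gripper's body presses on something with over 40 N, if the wrist force passes 120 N, or if a joint passes its speed limit or range.

## Robot

A 6-joint arm with a two-finger parallel gripper is mounted at the origin on the work surface. World frame = base frame: x ahead of the robot, y to its left, z up, the work surface at z = 0. Lengths are in m, angles in rad, forces in N, time in s.
With the tool pointing down it reaches from about 0.35 to 0.875 m from the base axis. Payload 15.5 kg.
Tool frame: the origin (TCP) lies at the centre of the arm's flange, where the gripper is bolted on; the fingertips stand 173 mm ahead of it and the grasp point (between the pads) lies 155 mm ahead of it; z points along the fingers, y is the direction in which the jaws open and shut (so a half turn about z gives the same grasp; the last joint's range is limited). The gripper opens to 85 mm and grips with 20 to 120 N. Pads are 22 mm wide; open, the fingers measure 114 mm over their backs; the gripper's body (76 mm by 85 mm) begins 54 mm behind the grasp point. The pads swing forward as they close: fully open they stand 13 mm farther back than shut.
Start: joints at [-0.096, 0.494, 1.345, -0, 1.302, -0.096], TCP at [0.625, 0, 0.405] pointing down, gripper open.
Joint ranges: [-2.91, 2.91], [-0.82, 2.16], [0.22, 2.67], [-1.22, 4.37], [0.12, 2.79], [-3.08, 3.08]. Speed limits (rad/s): [1.89, 1.89, 2.57, 3.01, 3.01, 3.01].

## Interface

Orientations are given as a rotation vector (axis times angle).
In Python, from cell import telemetry, viewer, arm gives the robot as it stands.
- The arm moves only by the tool send_rows, never from a script. Its argument "series" is a list of rows, each a list of 3 entries, a list of its own where there are three numbers: the gripper's target within -1 to 1 (shut at 1, half-way at 0, fully open at -1), then the shift along the tool's x, y, z in m, then the turn, a rotation vector about the tool's x, y, z in degrees. A call has 1 to 5 rows; each row is the pose to reach, as a shift and turn from the pose commanded when the call began, along the tool's axes at that moment; what a row does not reach only later rows make up. A row lasts 1/10 s, in which the tool goes at most 50 mm and 8.59 degrees, less where a joint would pass 70% of its speed; a pose out of reach is approached as far as the arm can. A call with a gripper value outside its range is refused whole. The fingers move at their own pace and stop on an object; "grip_force" is the grip in N (left out, the last holds). Time passes only in rows, so rows that repeat a pose let the fingers close. It gives the time, the measured TCP pose, the force and the opening at its end, in the units of the state.
- telemetry.get_obs(): the state, without advancing time (a new reading comes with each control period).
- viewer.read_camera(name): name is "scene" or "side" or "wrist"; returns a dict with "img" (420x560x3 uint8, blue, green, red), "fov_y" (degrees; the focal length in pixels is half the picture's height over the tangent of half this angle, whatever the lens; pixels are square), "cx", "cy" (the principal point, pixels), "rvec" (rotation vector, rad) and "tvec" (3), from world to camera coordinates, as OpenCV has them; the wrist camera has in their place "hand_eye" (4x4, takes a point from camera to tool coordinates, whose origin is the TCP and whose axes are the flange's). Camera axes: x right, y down, z forward; pixel columns grow to the right and rows downward; lengths in m; the calibration is good to about 2 mm. A picture is of the moment at which its call begins: read the wrist's pose just before it. There is no depth.
- arm.job_done(): hands the job in, once; it reports no verdict.
The state is a dict: "t": time; "qpos": joint angles; "qd": joint speeds; "tau": joint torques, N m; "position": TCP position; "orientation": TCP orientation; "wrist_force": force on the tool from outside, world axes, zero at the start; "ft_torque": the same for the moment, N m; "finger_gap": finger opening in m.
Only numpy, scipy, OpenCV 4.12 (cv2) and the standard library are available. Lean on these libraries where they do the work, as an engineer would, in place of code of your own. Each camera call takes 0.05 s, during which the arm holds its last target.

## Working session

There is one attempt and no reset: what is moved stays moved. The work goes in short steps, Python scripts to look and compute and a tool call to move; the robot and the scene stay as the last step left them, time stands still between calls to the robot, and variables do not carry over. Pictures are saved under pics/ and viewed, and the job is handed in when it is done.

Besides the shell and the picture viewer there is one more tool, called by a JSON object that holds its "op" and its "data". send_rows: Moves the arm, as the interface text tells. Its arguments: {"type":"object","properties":{"series":{"type":"array","items":{"type":"array"}},"grip_force":{"type":"number"}},"required":["series"]}

```bash
ls; mkdir -p pics; python3 - <<'E'
from cell import telemetry, viewer, arm
import cv2
o=telemetry.get_obs(); print(o)
for n in ("scene","side","wrist"):
    c=viewer.read_camera(n); cv2.imwrite(f"pics/a_{n}.png",c["img"])
    print(n,{k:v for k,v in c.items() if k!="img"})
E
```

```text
pics
{'t': 0.0, 'qpos': array([-9.54905650e-02,  4.94188534e-01,  1.34611645e+00, -2.25634191e-05,
        1.30250870e+00, -9.54989577e-02]), 'qd': array([-0.00020653,  0.00120917, -0.00088705, -0.001364  , -0.00016678,
       -0.0003394 ]), 'tau': array([-2.68344644e-03, -8.82162237e+01, -3.83866239e+01, -4.40739132e-04,
        1.02696815e-02,  1.38197843e-04]), 'position': array([6.24855562e-01, 1.93936230e-05, 4.04101773e-01]), 'orientation': array([-2.22076916e+00, -2.22080111e+00,  1.24671556e-03]), 'wrist_force': array([0.98193857, 0.19949997, 0.01807254]), 'ft_torque': array([-0.0297787 , -0.02126476, -0.01952257]), 'finger_gap': 0.08526333595942068}
scene {'fov_y': 56.43357320251076, 'cx': 282.20486574989013, 'cy': 209.9715276352115, 'rvec': array([ 1.03043705,  2.29662939, -1.12309862]), 'tvec': array([ 0.35299905, -0.12811465,  1.51927302])}
side {'fov_y': 50.254676899435424, 'cx': 283.2416421337472, 'cy': 207.7602801696917, 'rvec': array([ 2.3043186 , -0.59277631,  0.26589978]), 'tvec': array([-0.44911864,  0.14429978,  1.08532329])}
wrist {'fov_y': 63.91443593368185, 'cx': 279.5562678305312, 'cy': 210.06067926729617, 'hand_eye': array([[ 1.09878671e-03, -9.55712996e-01, -2.94298252e-01,
         7.41997976e-02],
       [ 9.99999266e-01,  8.99759277e-04,  8.11674091e-04,
         3.23573004e-05],
       [-5.10929895e-04, -2.94298928e-01,  9.55713283e-01,
         3.11106381e-02],
       [ 0.00000000e+00,  0.00000000e+00,  0.00000000e+00,
         1.00000000e+00]])}
```

View pics/a_scene.png

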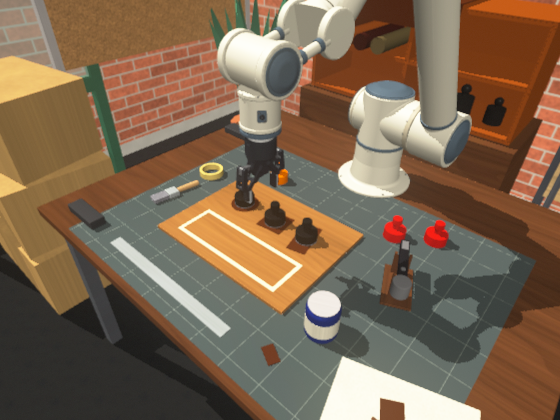

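View pics/a_side.png

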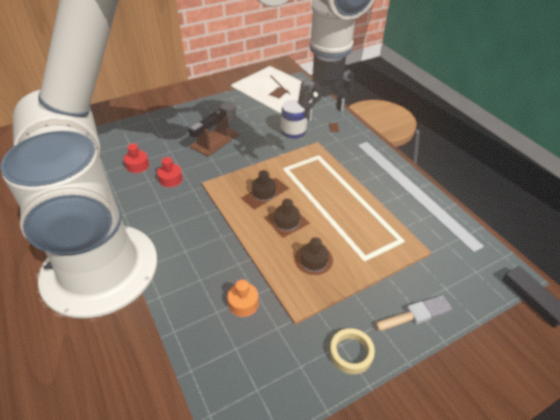

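View pics/a_wrist.png

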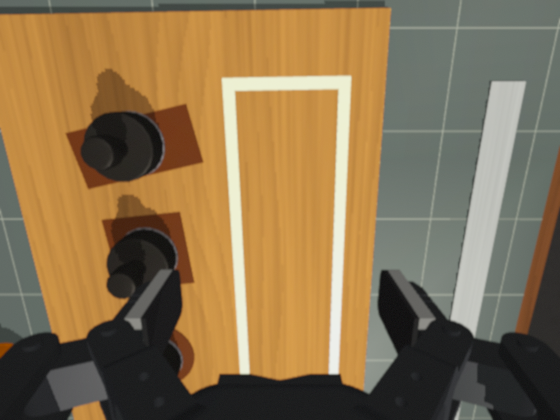

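Pictures: the scene view shows three black weights with knobs at about (245,172), (275,210) and (306,228). The bay tape is at (180–300, 212–285), the thermometer on its rest at (400,275), and the tin at (322,315). The red weights at (396,228) and (436,235) and the orange one at (283,178) are look-alikes. Next I'll measure.

```bash
cat > h.py <<'E'
import numpy as np, cv2
from scipy.spatial.transform import Rotation as R
from cell import telemetry, viewer
def cam(n):
    o=telemetry.get_obs(); c=viewer.read_camera(n); h=c["img"].shape[0]
    f=h/2/np.tan(np.radians(c["fov_y"])/2); K=np.array([[f,0,c["cx"]],[0,f,c["cy"]],[0,0,1]])
    if n=="wrist":
        T=np.eye(4); T[:3,:3]=R.from_rotvec(o["orientation"]).as_matrix(); T[:3,3]=o["position"]
        W=T@np.array(c["hand_eye"]); Rc=W[:3,:3].T; t=-Rc@W[:3,3]
    else: Rc=R.from_rotvec(c["rvec"]).as_matrix(); t=np.array(c["tvec"])
    return c["img"],K,Rc,t
def save(name,n):
    img,K,Rc,t=cam(n); cv2.imwrite(f"pics/{name}.png",img); np.savez(f"pics/{name}.npz",K=K,R=Rc,t=t)
def load(name):
    d=np.load(f"pics/{name}.npz"); return d["K"],d["R"],d["t"]
def ray(name,uv,z):
    K,Rc,t=load(name); uv=np.atleast_2d(np.array(uv,float))
    d=(np.linalg.inv(K)@np.c_[uv,np.ones(len(uv))].T).T@Rc; c=-Rc.T@t
    return c+d*((z-c[2])/d[:,2])[:,None]
def proj(name,p):
    K,Rc,t=load(name); p=np.atleast_2d(np.array(p,float))@Rc.T+t; p=p@K.T; return p[:,:2]/p[:,2:]
def tri(obs):
    A=[];b=[]
    for name,uv in obs:
        K,Rc,t=load(name); x=np.linalg.inv(K)@[*uv,1]
        for i in range(2): A.append(Rc[i]-x[i]*Rc[2]); b.append(x[i]*t[2]-t[i])
    return np.linalg.lstsq(np.array(A),np.array(b),rcond=None)[0]
def crop(name,u0,v0,w,h,s,out):
    i=cv2.imread(f"pics/{name}.png")[v0:v0+h,u0:u0+w]; cv2.imwrite(f"pics/{out}.png",cv2.resize(i,None,fx=s,fy=s,interpolation=cv2.INTER_CUBIC))
E
python3 - <<'E'
from h import *
for n in ("scene","side","wrist"): save("b_"+n,n)
np.set_printoptions(precision=4,suppress=True)
print("bay corners wrist", ray("b_wrist",[[229,84],[345,82]],.012))
print("oblong corners",ray("b_wrist",[[68,133],[186,105],[202,160],[90,188]],.013))
print("sq corners",ray("b_wrist",[[103,221],[180,213],[192,282]],.013))
print("knobs wrist", ray("b_wrist",[[98,152],[121,284]],.087))
print("knob side", ray("b_side",[[263,177],[287,206],[316,244]],.08))
print("knob scene", ray("b_scene",[[275,208],[306,226],[245,172]],.08))
print("rest therm scene",ray("b_scene",[[402,282],[405,243]],.098),"side",ray("b_side",[[223,114],[192,131]],.096))
print("tin",ray("b_scene",[[323,304]],.1), ray("b_side",[[293,110]],.1))
crop("b_scene",350,200,120,120,5,"c1"); crop("b_side",160,90,120,90,6,"c2")
E
```

```text
bay corners wrist [[0.574  0.0957 0.012 ]
 [0.6907 0.0978 0.012 ]]
oblong corners [[ 0.4037  0.0474  0.013 ]
 [ 0.5294  0.0755  0.013 ]
 [ 0.542   0.0193  0.013 ]
 [ 0.417  -0.0116  0.013 ]]
sq corners [[ 0.4254 -0.0499  0.013 ]
 [ 0.5133 -0.0403  0.013 ]
 [ 0.5202 -0.1271  0.013 ]]
knobs wrist [[ 0.4716  0.0372  0.087 ]
 [ 0.4738 -0.0879  0.087 ]]
knob side [[ 0.4637  0.0231  0.08  ]
 [ 0.4663 -0.1033  0.08  ]
 [ 0.4642 -0.2441  0.08  ]]
knob scene [[ 0.4855 -0.0766  0.08  ]
 [ 0.4891  0.0489  0.08  ]
 [ 0.4006 -0.2951  0.08  ]]
rest therm scene [[0.5163 0.3685 0.098 ]
 [0.3806 0.3072 0.098 ]] side [[0.4818 0.3257 0.096 ]
 [0.3653 0.2869 0.096 ]]
tin [[0.702  0.2655 0.1   ]] [[0.6815 0.2387 0.1   ]]
```

View pics/c1.png

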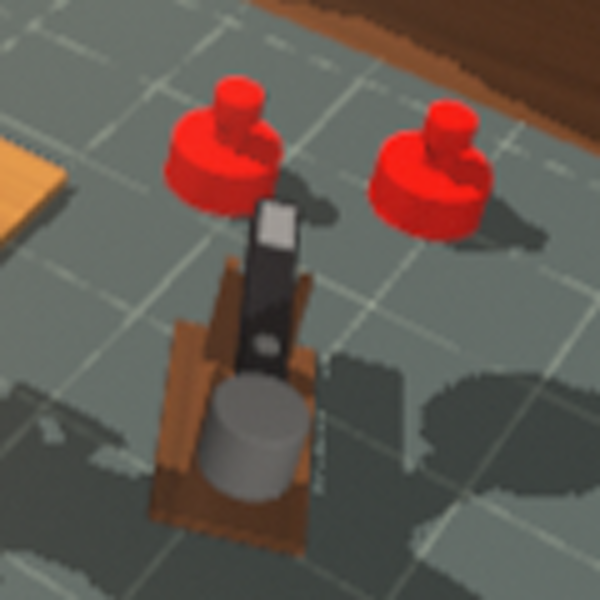

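View pics/c2.png

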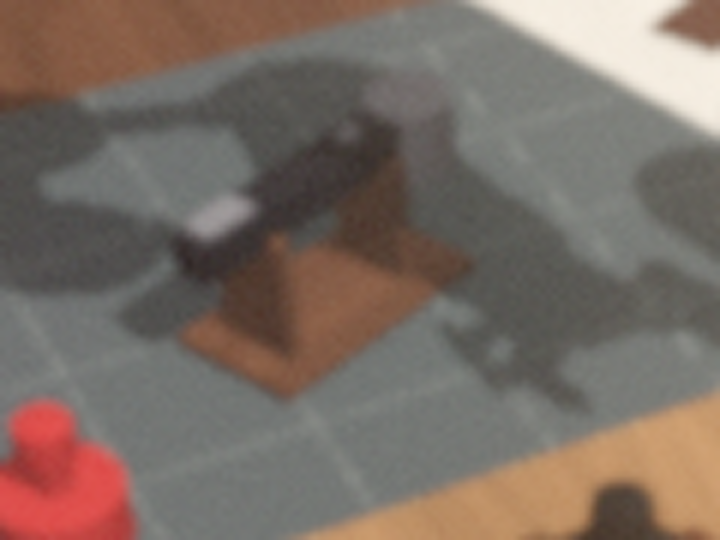

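```bash
python3 - <<'E'
from h import *
np.set_printoptions(precision=4,suppress=True)
print("base scene",ray("b_scene",[[374,179]],.0),"side",ray("b_side",[[98,267]],.0), proj("b_scene",[0,0,0.01]),proj("b_side",[0,0,0.01]))
# tape line straightness in wrist: left tape outer edges by row
img=cv2.imread("pics/b_wrist.png").astype(int)
for name,(lo,hi) in {"tapeL":(215,262),"tapeR":(318,362),"panelR":(365,400)}.items():
    pts=[]
    for r in range(20 if name=="panelR" else 100,370 if name!="panelR" else 370,10):
        row=img[r,lo:hi,0]  # blue: tape high, wood low
        if name=="panelR": g=np.diff(cv2.GaussianBlur(row.astype(np.float32)[None],(5,1),0)[0]); pts.append((lo+np.argmax(g)+.5,r))
        else:
            m=np.where(row>140)[0]
            if len(m): pts.append((lo+m.mean(),r))
    pts=np.array(pts); c=np.polyfit(pts[:,1],pts[:,0],1); print(name,c,np.round(pts[:,0]-np.polyval(c,pts[:,1]),1))
crop("b_scene",150,150,220,160,3.6,"c3"); crop("b_side",190,130,250,190,3.2,"c4")
E
```

```text
base scene [[0.0105 0.01   0.    ]] side [[ 0.0003  0.0008 -0.    ]] [[373.5547 174.7811]] [[ 96.8065 264.7688]]
tapeL [  0.0573 222.792 ] [-0.  -0.1  0.3 -0.2  0.2  0.1  0.  -0.  -0.1 -0.2  0.3 -0.3  0.1  0.
 -0.  -0.1 -0.2 -0.3  0.2  0.1  0.  -0.  -0.1  0.3 -0.3  0.2  0.1]
tapeR [ -0.0381 347.1067] [-0.3  0.1 -0.  -0.2  0.2  0.1 -0.  -0.1  0.2 -0.4  0.   0.4 -0.2  0.1
  0.  -0.1  0.3  0.2  0.1 -0.1 -0.2  0.2  0.1 -0.  -0.2  0.2 -0.4]
panelR [ -0.0652 390.2042] [ 0.6  0.3 -0.1  0.6  0.2 -0.1  0.5  0.2 -0.2 -0.5  0.1 -0.2 -0.6 -0.9
 -0.3 -0.6 -1.  -0.3 -0.7 -1.  -1.4 -0.7 -1.1 -1.4 -0.7 -1.1 21.6 -1.8
 -1.1 -1.5 -1.8 -2.2 -1.5 -0.9 -0.2]
```

View pics/c3.png

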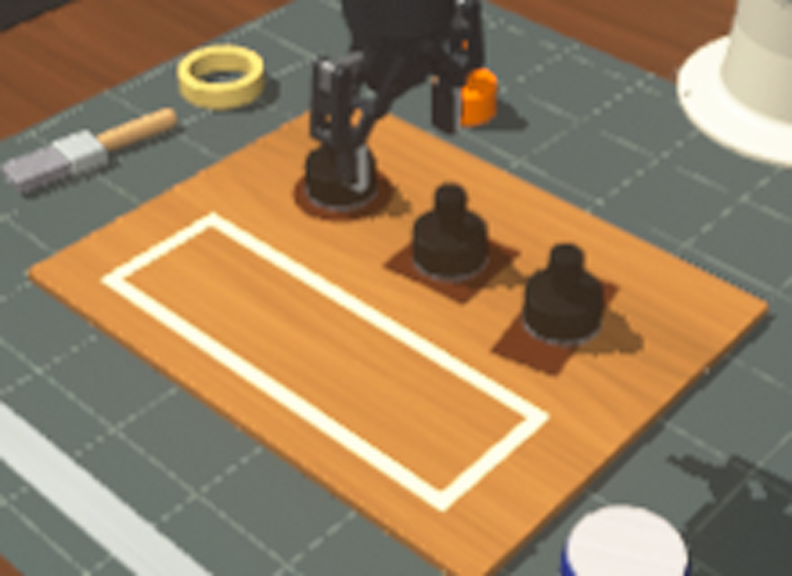

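View pics/c4.png

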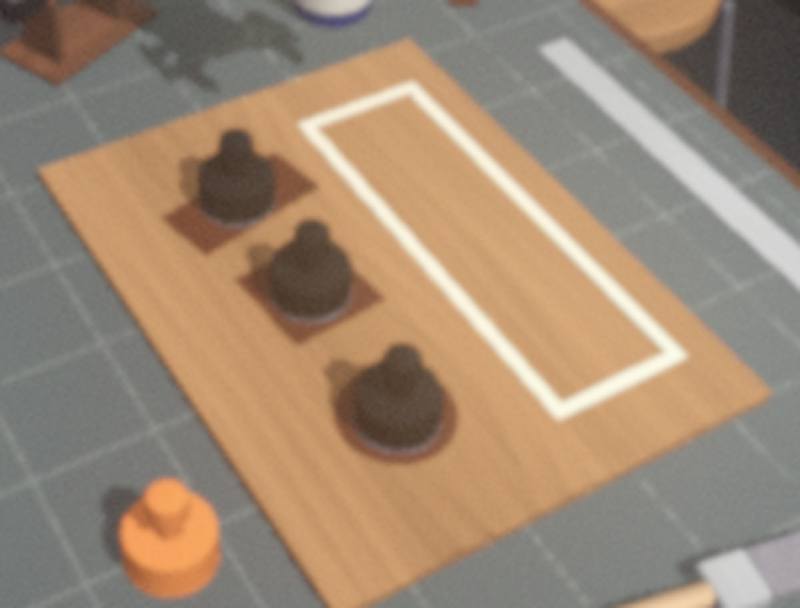

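```bash
python3 - <<'E'
from h import *
np.set_printoptions(precision=4,suppress=True)
s=np.array([[210,226],[120,277],[441,494],[530,415]])/3.6+150
d=np.array([[566,404],[668,352],[408,95],[316,128]])/3.2+[190,130]
for n,p in (("b_scene",s),("b_side",d)):
    q=ray(n,p,.012); print(n,q[:,:2],np.linalg.norm(np.roll(q,-1,0)-q,axis=1), q.mean(0))
K,Rc,t=load("b_scene");print(-Rc.T@t);K,Rc,t=load("b_side");print(-Rc.T@t)
E
```

```text
b_scene [[ 0.5877 -0.2818]
 [ 0.6888 -0.2836]
 [ 0.6845  0.094 ]
 [ 0.5767  0.0912]] [0.1011 0.3776 0.1079 0.3731] [ 0.6344 -0.095   0.012 ]
b_side [[ 0.5886 -0.2915]
 [ 0.6926 -0.2879]
 [ 0.6817  0.084 ]
 [ 0.5802  0.0835]] [0.1041 0.372  0.1015 0.3752] [ 0.6358 -0.1029  0.012 ]
[1.2109 0.5671 0.8133]
[ 0.0567 -0.7873  0.8817]
```

{"op": "send_rows", "data": {"series": [[-1,[-0.04,-0.042,-0.017],[0,0,0]],[-1,[-0.08,-0.084,-0.034],[0,0,0]],[-1,[-0.12,-0.125,-0.05],[0,0,0]],[-1,[-0.12,-0.125,-0.05],[0,0,0]],[-1,[-0.12,-0.125,-0.05],[0,0,0]]]}}

```text
t: 0.8
position: [0.498, -0.1219, 0.4561]
orientation: [2.223, 2.217, 0.0]
wrist_force: [1.1, -0.4, -0.1]
finger_gap: 0.0852
```

```bash
python3 - <<'E'
from h import *
save("d_wrist","wrist")
i=cv2.imread("pics/d_wrist.png"); cv2.imwrite("pics/d2.png",cv2.resize(i,None,fx=1.42,fy=1.42,interpolation=cv2.INTER_CUBIC)); print(telemetry.get_obs()["position"],telemetry.get_obs()["t"])
E
```

```text
[ 0.499114   -0.12099122  0.4554709 ] 0.85
```

View pics/d2.png

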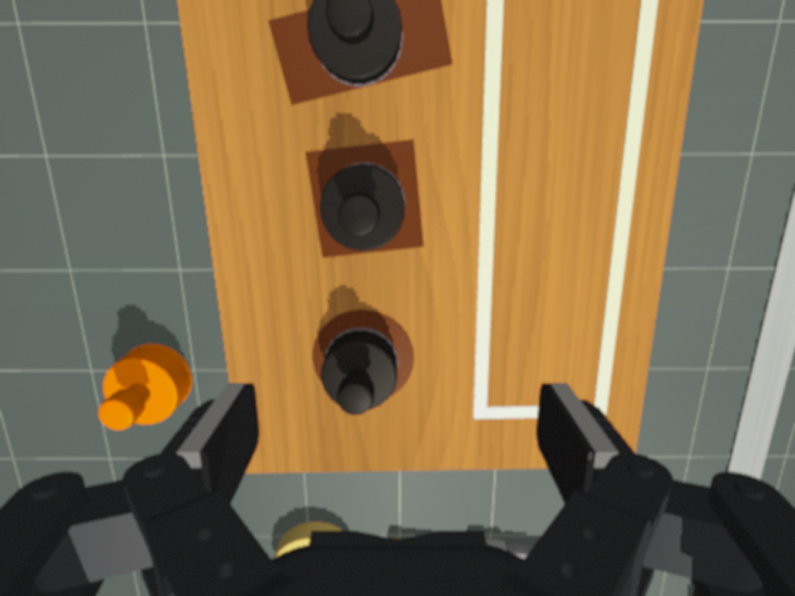

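```bash
python3 - <<'E'
from h import *
np.set_printoptions(precision=4,suppress=True)
P=lambda a:np.array(a,float)/1.42
n="d_wrist"
sq=ray(n,P([[306,152],[413,139],[423,245],[323,257]]),.013); print("sq",sq[:,:2],sq.mean(0),np.linalg.norm(np.roll(sq,-1,0)-sq,axis=1))
ob=ray(n,P([[269,19],[441,0],[452,65],[292,103]]),.013);print("ob",ob[:,:2],np.linalg.norm(np.roll(ob,-1,0)-ob,axis=1))
print("rnd",ray(n,P([[313,355],[413,355],[360,309]]),.013))
print("knobs",ray(n,P([[350,16],[358,213],[355,398]]),.087))
print("bay",ray(n,P([[485,407],[598,407],[504,0],[640,0]]),.012))
# rest in scene views: foot corners
print("rest foot scene", ray("b_scene",np.array([[150,518],[303,555],[178,320]])/5+[350,200],.008))
print("foot side", ray("b_side",np.array([[290,395],[180,335],[472,262]])/6+[160,90],.008))
print("therm head top scene",ray("b_scene",np.array([[260,412]])/5+[350,200],.098), "side",ray("b_side",np.array([[408,95]])/6+[160,90],.098))
print("handle end top",ray("b_scene",np.array([[278,208]])/5+[350,200],.096), "side",ray("b_side",np.array([[205,225]])/6+[160,90],.096))
E
```

```text
sq [[ 0.424  -0.0488]
 [ 0.5121 -0.0388]
 [ 0.5215 -0.1265]
 [ 0.4338 -0.137 ]] [ 0.4728 -0.0878  0.013 ] [0.0886 0.0882 0.0883 0.0887]
ob [[ 0.4014  0.0483]
 [ 0.5324  0.0609]
 [ 0.5422  0.0162]
 [ 0.415  -0.0113]] [0.1316 0.0458 0.1301 0.0612]
rnd [[ 0.42   -0.2305  0.013 ]
 [ 0.5136 -0.2307  0.013 ]
 [ 0.4651 -0.1852  0.013 ]]
knobs [[ 0.4696  0.0326  0.087 ]
 [ 0.4714 -0.0896  0.087 ]
 [ 0.4653 -0.2347  0.087 ]]
bay [[ 0.5842 -0.2863  0.012 ]
 [ 0.6942 -0.2866  0.012 ]
 [ 0.5802  0.0611  0.012 ]
 [ 0.6834  0.061   0.012 ]]
rest foot scene [[0.5359 0.3362 0.008 ]
 [0.5043 0.4067 0.008 ]
 [0.3975 0.2751 0.008 ]]
foot side [[0.3971 0.2624 0.008 ]
 [0.3656 0.3359 0.008 ]
 [0.5284 0.3225 0.008 ]]
therm head top scene [[0.5175 0.3691 0.098 ]] side [[0.5131 0.3574 0.098 ]]
handle end top [[0.3719 0.305  0.096 ]] side [[0.3773 0.3004 0.096 ]]
```

The wrist view at (560x420 scale) has knobs at oblong (246,11), square (252,150) and round (250,280). All three are black, while the look-alike at (82,291) is orange. The bay lies to the right of the row, so each weight can slide straight along +x. I'm starting with the round one.

{"op": "send_rows", "data": {"series": [[-1,[-0.038,-0.011,0.02],[0,0,0]],[-1,[-0.076,-0.022,0.045],[0,0,0]],[-1,[-0.114,-0.034,0.08],[0,0,0]],[-1,[-0.114,-0.034,0.12],[0,0,0]],[-1,[-0.114,-0.034,0.15],[0,0,0]]]}}

```text
t: 1.35
position: [0.4659, -0.2344, 0.3021]
orientation: [-2.222, -2.219, 0.0]
wrist_force: [1.7, 1.0, -0.1]
finger_gap: 0.0854
```

```bash
python3 - <<'E'
from h import *
save("e_wrist","wrist");save("e_side","side")
a=cv2.imread("pics/e_wrist.png");b=cv2.imread("pics/e_side.png")
cv2.imwrite("pics/e.png",cv2.resize(np.hstack([a,b]),(800,300)))
print(telemetry.get_obs()["position"],telemetry.get_obs()["t"])
E
```

```text
[ 0.46555558 -0.23324015  0.30112217] 1.45
```

View pics/e.png

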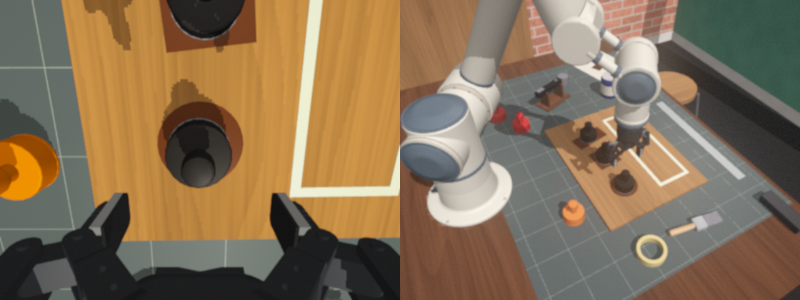

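```bash
python3 - <<'E'
from h import *
np.set_printoptions(precision=4,suppress=True)
crop("e_wrist",200,120,160,160,4,"e2")
print(ray("e_wrist",[[278,239]],.087))
E
```

```text
[[ 0.4649 -0.2345  0.087 ]]
```

View pics/e2.png

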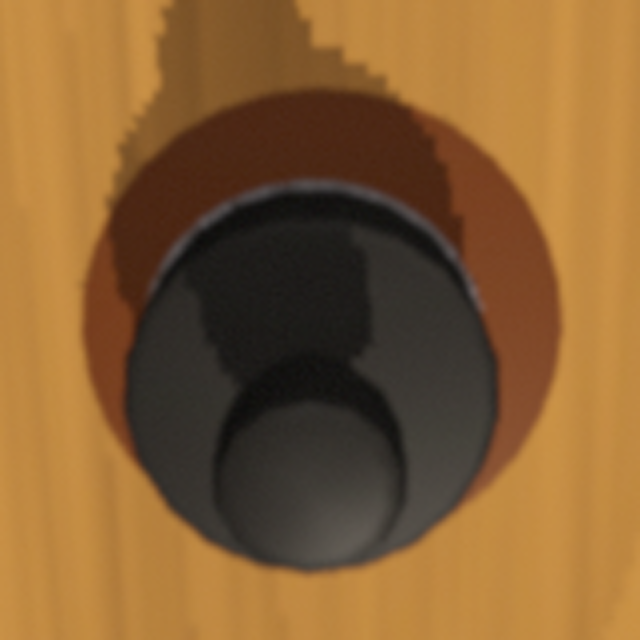

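The crop shows a black knob at (277,241), centred between the fingers, on the round piece with its middle near (280,201). I'll go down and grip.

{"op": "send_rows", "data": {"series": [[-1,[0,0,0.04],[0,0,0]],[-1,[0,0,0.073],[0,0,0]],[-1,[0,0,0.075],[0,0,0]],[1,[0,0,0.075],[0,0,0]],[1,[0,0,0.075],[0,0,0]]], "grip_force": 30}}

```text
t: 1.95
position: [0.4669, -0.2341, 0.2316]
orientation: [2.219, 2.22, 0.001]
wrist_force: [-0.1, 0.3, 0.6]
finger_gap: 0.0595
```

{"op": "send_rows", "data": {"series": [[1,[0,0,0],[0,0,0]],[1,[0,0,0],[0,0,0]],[1,[0,0,0],[0,0,0]]]}}

```text
t: 2.25
position: [0.4663, -0.2341, 0.231]
orientation: [2.22, 2.22, 0.001]
wrist_force: [-1.6, 2.7, 14.0]
finger_gap: 0.0288
```

```bash
python3 - <<'E'
from h import *
np.set_printoptions(precision=4,suppress=True)
o=telemetry.get_obs();print(o["position"],o["wrist_force"],o["finger_gap"])
print(ray("e_wrist",[[280.5,201],[277.5,240.7]],.013), ray("e_wrist",[[277.5,240.7]],.087))
E
```

```text
[ 0.4663 -0.2341  0.231 ] [-1.5714  2.701  14.0044] 0.028833808399655027
[[ 0.4665 -0.2319  0.013 ]
 [ 0.4641 -0.2658  0.013 ]] [[ 0.4646 -0.2355  0.087 ]]
```

{"op": "send_rows", "data": {"series": [[1,[0,0,-0.001],[0,0,0]],[1,[0,0.01,-0.001],[0,0,0]],[1,[0,0.03,-0.001],[0,0,0]],[1,[0,0.05,-0.001],[0,0,0]],[1,[0,0.07,-0.001],[0,0,0]]]}}

```text
t: 2.75
position: [0.5373, -0.234, 0.2311]
orientation: [2.221, 2.221, -0.0]
wrist_force: [-3.7, -0.2, 3.0]
finger_gap: 0.029
```

```bash
python3 - <<'E'
from h import *
save("f_scene","scene"); crop("f_scene",150,140,220,160,3.6,"f"); o=telemetry.get_obs();print(o["position"],o["wrist_force"],o["finger_gap"])
E
```

```text
[ 0.54016999 -0.23426548  0.23131886] [ 4.7360803  -0.38376527 -5.51545138] 0.02888478361770462
```

View pics/f.png

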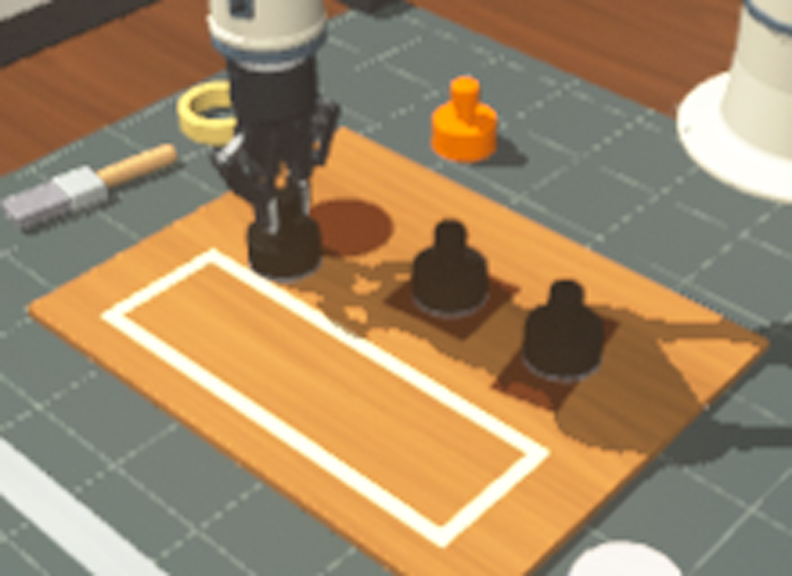

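The weight follows: it is off the round piece and beside the tape's corner at crop (285,245). I'll ease down 1 mm, because the panel is lower than the leather, and carry on.

{"op": "send_rows", "data": {"series": [[1,[0,0.02,0.0015],[0,0,0]],[1,[0,0.045,0.0015],[0,0,0]],[1,[0,0.07,0.0015],[0,0,0]],[1,[0,0.09,0.0015],[0,0,0]],[1,[0,0.1,0.0015],[0,0,0]]]}}

```text
t: 3.3
position: [0.638, -0.234, 0.2305]
orientation: [2.219, 2.221, 0.001]
wrist_force: [-8.7, -0.3, 20.7]
finger_gap: 0.0291
```

{"op": "send_rows", "data": {"series": [[1,[0,0,0],[0,0,0]],[1,[0,0,0],[0,0,0]],[-1,[0,0,0],[0,0,0]],[-1,[0,0,0],[0,0,0]],[-1,[0,0,0],[0,0,0]]]}}

```text
t: 3.8
position: [0.636, -0.2339, 0.229]
orientation: [-2.221, -2.221, 0.0]
wrist_force: [-0.1, 0.4, -0.3]
finger_gap: 0.0714
```

```bash
python3 - <<'E'
from h import *
save("g_scene","scene"); crop("g_scene",150,140,220,160,3.6,"g"); o=telemetry.get_obs();print(o["position"],o["wrist_force"],o["finger_gap"])
E
```

```text
[ 0.63599258 -0.23393782  0.22897269] [ 0.50567851  0.25719984 -0.80222403] 0.07799132614038745
```

View pics/g.png

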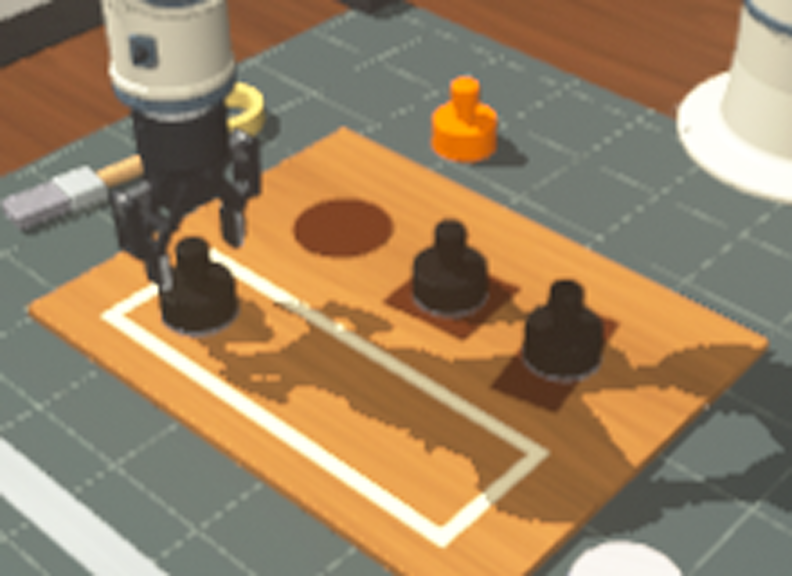

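The round weight stands in the bay at crop (198,300), clear of both tape lines. Next is the square one.

{"op": "send_rows", "data": {"series": [[-1,[0,0,-0.04],[0,0,0]],[-1,[0.02,-0.025,-0.07],[0,0,0]],[-1,[0.055,-0.06,-0.075],[0,0,0]],[-1,[0.09,-0.095,-0.075],[0,0,0]],[-1,[0.115,-0.13,-0.075],[0,0,0]]]}}

```text
t: 4.35
position: [0.5043, -0.1174, 0.3045]
orientation: [2.221, 2.222, 0.0]
wrist_force: [-0.3, 1.0, -0.4]
finger_gap: 0.0855
```

{"op": "send_rows", "data": {"series": [[-1,[0.03,-0.035,0.0],[0,0,0]],[-1,[0.03,-0.035,0.0],[0,0,0]]]}}

```text
t: 4.55
position: [0.4663, -0.0859, 0.3039]
orientation: [-2.216, -2.219, 0.004]
wrist_force: [0.7, -0.7, 0.8]
finger_gap: 0.0852
```

```bash
cat > snap.py <<'E'
import sys
from h import *
n=sys.argv[1]; c=sys.argv[2] if len(sys.argv)>2 else "wrist"
save(n,c); o=telemetry.get_obs(); print(o["t"],o["position"].round(4),o["orientation"].round(3),o["wrist_force"].round(1),round(o["finger_gap"],4))
i=cv2.imread(f"pics/{n}.png"); 
if len(sys.argv)>3:
    u,v,w,h,s=map(float,sys.argv[3:8]); crop(n,int(u),int(v),int(w),int(h),s,n+"_v")
else: cv2.imwrite(f"pics/{n}_v.png",cv2.resize(i,None,fx=1.42,fy=1.42,interpolation=cv2.INTER_CUBIC))
E
python3 snap.py i1
```

```text
4.6 [ 0.469  -0.0875  0.3043] [-2.219e+00 -2.222e+00  1.000e-03] [ 1.9 -0.5  0.6] 0.0855
```

View pics/i1_v.png

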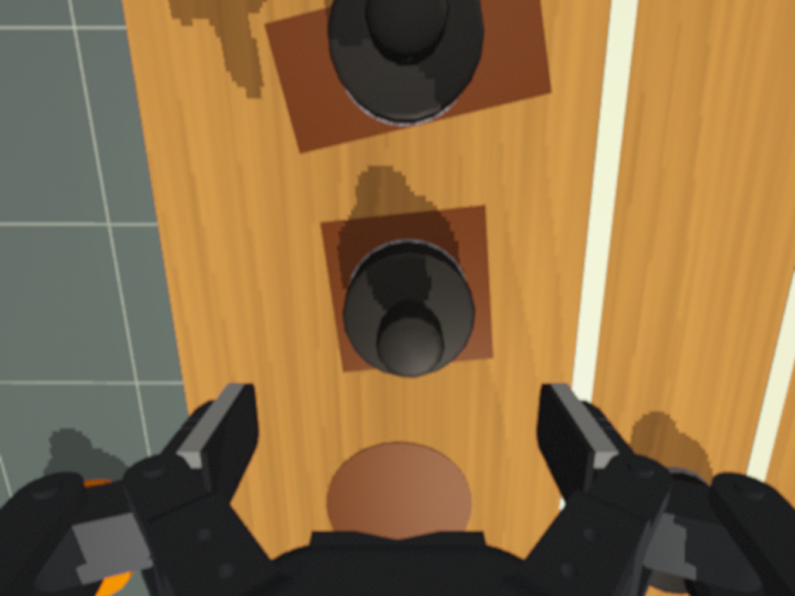

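```bash
python3 - <<'E'
from h import *
np.set_printoptions(precision=4,suppress=True)
n="i1"
print(ray(n,np.array([[411,344]])/1.42,.087)); q=ray(n,np.array([[321,223],[485,205],[493,357],[343,371]])/1.42,.013);print(q.mean(0))
E
```

```text
[[ 0.4713 -0.0885  0.087 ]]
[ 0.4726 -0.0878  0.013 ]
```

{"op": "send_rows", "data": {"series": [[-1,[0,0.002,0.04],[0,0,0]],[-1,[0,0.002,0.073],[0,0,0]],[-1,[0,0.002,0.074],[0,0,0]],[1,[0,0.002,0.074],[0,0,0]],[1,[0,0.002,0.074],[0,0,0]]]}}

```text
t: 5.1
position: [0.4737, -0.0894, 0.2314]
orientation: [2.221, 2.22, 0.001]
wrist_force: [0.9, -0.5, 0.4]
finger_gap: 0.059
```

{"op": "send_rows", "data": {"series": [[1,[0,0,0],[0,0,0]],[1,[0,0,0],[0,0,0]],[1,[0,0,0],[0,0,0]]]}}

```text
t: 5.4
position: [0.4732, -0.0891, 0.2313]
orientation: [2.22, 2.22, 0.001]
wrist_force: [-2.7, 0.4, 13.4]
finger_gap: 0.029
```

Gripped: the opening is 29 mm, which matches the knob. Dragging to x ≈ 0.636.

{"op": "send_rows", "data": {"series": [[1,[0,0,-0.0005],[0,0,0]],[1,[0,0.015,-0.0005],[0,0,0]],[1,[0,0.035,-0.0005],[0,0,0]],[1,[0,0.055,-0.0005],[0,0,0]],[1,[0,0.075,-0.0005],[0,0,0]]]}}

```text
t: 5.9
position: [0.5484, -0.0889, 0.2313]
orientation: [-2.221, -2.221, 0.0]
wrist_force: [-3.7, -0.3, 5.8]
finger_gap: 0.0297
```

{"op": "send_rows", "data": {"series": [[1,[0,0.02,0.0005],[0,0,0]],[1,[0,0.045,0.0005],[0,0,0]],[1,[0,0.07,0.0005],[0,0,0]],[1,[0,0.085,0.0005],[0,0,0]],[1,[0,0.089,0.0005],[0,0,0]]]}}

```text
t: 6.4
position: [0.6383, -0.089, 0.2313]
orientation: [2.22, 2.221, 0.001]
wrist_force: [-8.4, 0.2, 18.4]
finger_gap: 0.0289
```

{"op": "send_rows", "data": {"series": [[1,[0,0,0],[0,0,0]],[1,[0,0,0],[0,0,0]],[-1,[0,0,0],[0,0,0]],[-1,[0,0,0],[0,0,0]],[-1,[0,0,0],[0,0,0]]]}}

```text
t: 6.9
position: [0.6368, -0.089, 0.2302]
orientation: [-2.221, -2.221, 0.0]
wrist_force: [0.5, 0.0, 0.1]
finger_gap: 0.0716
```

```bash
python3 snap.py j1 scene 150 140 220 160 3.6
```

```text
6.95 [ 0.6369 -0.089   0.2302] [-2.221 -2.221  0.   ] [0.7 0.1 0. ] 0.0783
```

View pics/j1_v.png

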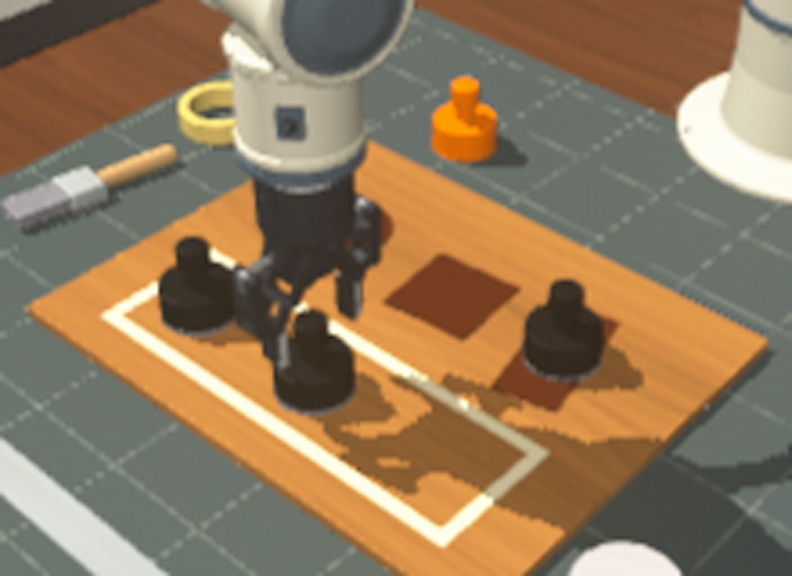

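Two weights are now in the bay, at crop (198,300) and (315,372). Next is the oblong one, with its knob near (0.470, 0.033).

{"op": "send_rows", "data": {"series": [[-1,[0,0,-0.04],[0,0,0]],[-1,[0.02,-0.025,-0.07],[0,0,0]],[-1,[0.05,-0.06,-0.075],[0,0,0]],[-1,[0.08,-0.095,-0.075],[0,0,0]],[-1,[0.105,-0.13,-0.075],[0,0,0]]]}}

```text
t: 7.45
position: [0.5054, 0.017, 0.3055]
orientation: [2.221, 2.221, 0.001]
wrist_force: [-0.0, 0.2, -0.9]
finger_gap: 0.0851
```

{"op": "send_rows", "data": {"series": [[-1,[0.017,-0.035,0.0],[0,0,0]],[-1,[0.017,-0.035,0.0],[0,0,0]]]}}

```text
t: 7.65
position: [0.4676, 0.0348, 0.305]
orientation: [-2.217, -2.221, 0.004]
wrist_force: [-0.1, 0.1, 0.1]
finger_gap: 0.0852
```

```bash
python3 snap.py k1
```

```text
7.7 [0.4701 0.0339 0.3054] [-2.219e+00 -2.222e+00  2.000e-03] [ 1.5 -1.   0.4] 0.0855
```

View pics/k1_v.png

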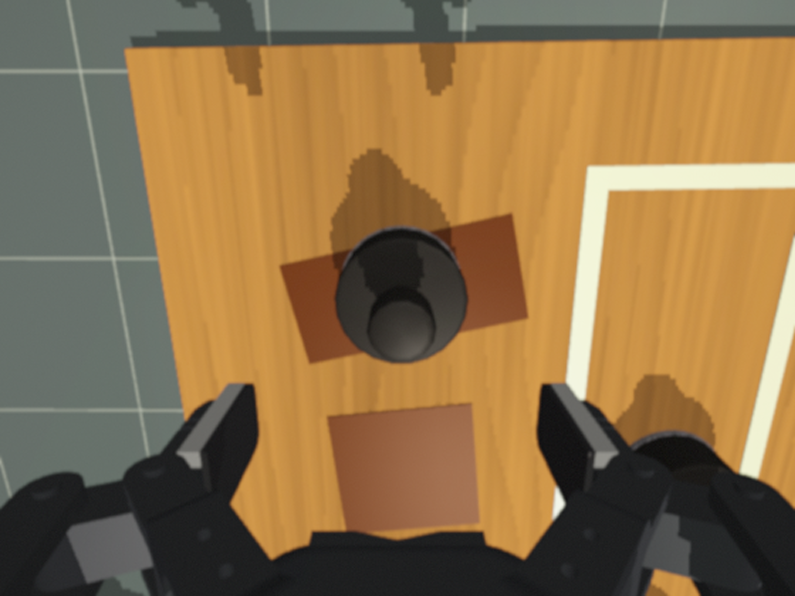

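```bash
python3 - <<'E'
from h import *
np.set_printoptions(precision=4,suppress=True)
n="k1"
print(ray(n,np.array([[401,332]])/1.42,.087)); q=ray(n,np.array([[281,265],[512,214],[528,318],[309,363]])/1.42,.013);print(q,q.mean(0))
q=ray(n,np.array([[328,416],[471,403],[480,522],[344,533]])/1.42,.013);print(q.mean(0))
print(ray(n,np.array([[609,190]])/1.42,.012))
E
```

```text
[[0.4685 0.0368 0.087 ]]
[[ 0.4016  0.048   0.013 ]
 [ 0.5287  0.0767  0.013 ]
 [ 0.5423  0.0171  0.013 ]
 [ 0.4142 -0.0118  0.013 ]] [0.4717 0.0325 0.013 ]
[ 0.4725 -0.0873  0.013 ]
[[0.5799 0.0895 0.012 ]]
```

{"op": "send_rows", "data": {"series": [[-1,[0,0,0.04],[0,0,0]],[-1,[0,0,0.073],[0,0,0]],[-1,[0,0,0.075],[0,0,0]],[1,[0,0,0.075],[0,0,0]],[1,[0,0,0.075],[0,0,0]]]}}

```text
t: 8.2
position: [0.4728, 0.0328, 0.2313]
orientation: [2.221, 2.22, 0.002]
wrist_force: [-0.2, 0.7, -1.0]
finger_gap: 0.0592
```

{"op": "send_rows", "data": {"series": [[1,[0,0,0],[0,0,0]],[1,[0,0,0],[0,0,0]],[1,[0,0,0],[0,0,0]]]}}

```text
t: 8.5
position: [0.4721, 0.033, 0.2312]
orientation: [2.221, 2.221, 0.001]
wrist_force: [-1.3, -0.1, 13.0]
finger_gap: 0.0292
```

{"op": "send_rows", "data": {"series": [[1,[0,0,-0.0005],[0,0,0]],[1,[0,0.015,-0.0005],[0,0,0]],[1,[0,0.035,-0.0005],[0,0,0]],[1,[0,0.055,-0.0005],[0,0,0]],[1,[0,0.075,-0.0005],[0,0,0]]]}}

```text
t: 9.0
position: [0.5474, 0.0331, 0.2313]
orientation: [-2.221, -2.221, 0.0]
wrist_force: [-2.7, 0.2, 4.5]
finger_gap: 0.029
```

{"op": "send_rows", "data": {"series": [[1,[0,0.02,0.0005],[0,0,0]],[1,[0,0.045,0.0005],[0,0,0]],[1,[0,0.07,0.0005],[0,0,0]],[1,[0,0.084,0.0005],[0,0,0]],[1,[0,0.087,0.0005],[0,0,0]]]}}

```text
t: 9.5
position: [0.6353, 0.033, 0.2312]
orientation: [2.221, 2.221, 0.002]
wrist_force: [-8.9, -0.6, 18.4]
finger_gap: 0.029
```

{"op": "send_rows", "data": {"series": [[1,[0,0,0],[0,0,0]],[1,[0,0,0],[0,0,0]],[-1,[0,0,0],[0,0,0]],[-1,[0,0,0],[0,0,0]],[-1,[0,0,0],[0,0,0]]]}}

```text
t: 10.0
position: [0.6338, 0.033, 0.2302]
orientation: [-2.221, -2.221, 0.0]
wrist_force: [0.8, -0.7, 0.1]
finger_gap: 0.0716
```

{"op": "send_rows", "data": {"series": [[-1,[0,0,-0.04],[0,0,0]],[-1,[0,0,-0.09],[0,0,0]],[-1,[0,0,-0.14],[0,0,0]],[-1,[-0.04,0,-0.19],[0,0,0]],[-1,[-0.08,0,-0.22],[0,0,0]]]}}

```text
t: 10.5
position: [0.6338, -0.0361, 0.4442]
orientation: [2.218, 2.223, 0.002]
wrist_force: [0.7, -0.7, -0.8]
finger_gap: 0.0856
```

```bash
python3 snap.py l1; python3 snap.py l2 scene 150 140 220 160 3.6
```

```text
10.55 [ 0.6345 -0.042   0.4491] [2.217 2.215 0.005] [ 1.  -8.7  5.5] 0.0857
10.6 [ 0.6345 -0.0401  0.4464] [2.22  2.214 0.006] [-0.2  0.5  0.2] 0.0854
```

View pics/l1_v.png

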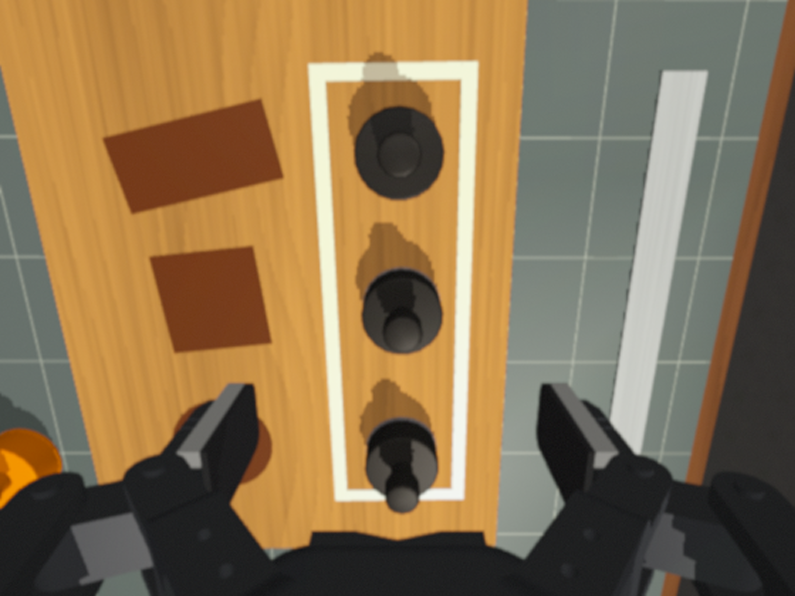

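View pics/l2_v.png

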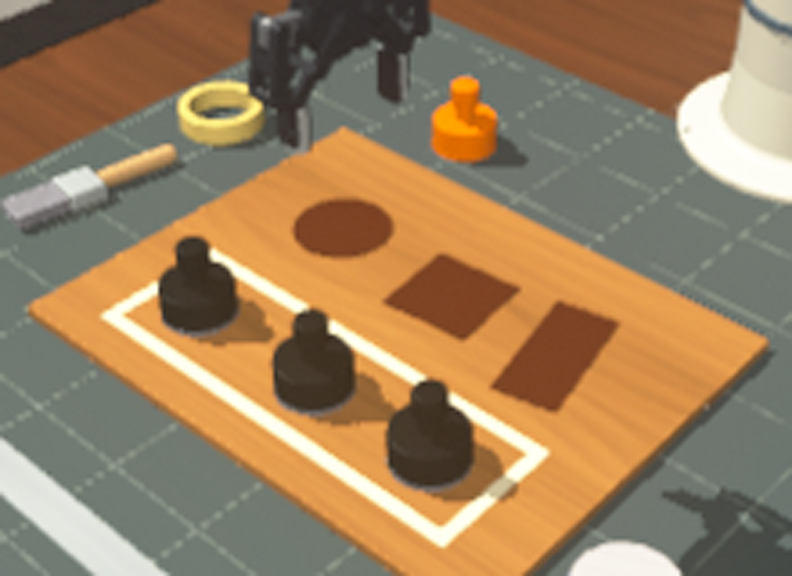

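```bash
python3 - <<'E'
from h import *
np.set_printoptions(precision=4,suppress=True)
n="l1"
b=ray(n,np.array([[327,80],[461,80],[454,489],[346,490]])/1.42,.012); c=b.mean(0); print(b[:,:2],c)
u=((b[0]+b[1])-(b[2]+b[3]))[:2]; u/=np.linalg.norm(u); ax=np.array([u[1],-u[0]]); print(u)
k=ray(n,np.array([[400,156],[402,333],[403,497]])/1.42,.086)
print("knobs",k[:,:2],[( (p-c)[:2]@ax,(p-c)[:2]@u) for p in k])
for nm,p in dict(ob=[[104,138],[261,100],[283,178],[132,213]],sq=[[150,257],[252,247],[271,342],[175,353]]).items(): print(nm,ray(n,np.array(p)/1.42,.013).mean(0))
# rest, from scene l2? therm head pts
E
python3 snap.py m1 scene 350 180 150 130 5
```

```text
[[ 0.5807  0.0901]
 [ 0.6838  0.0905]
 [ 0.6929 -0.2851]
 [ 0.5848 -0.2865]] [ 0.6355 -0.0977  0.012 ]
[-0.0176  0.9998]
knobs [[ 0.6365  0.035 ]
 [ 0.6386 -0.0893]
 [ 0.6404 -0.2334]] [(np.float64(0.0032874656703475364), np.float64(0.1326870850148265)), (np.float64(0.0032328293544470164), np.float64(0.008420304497788649)), (np.float64(0.00246893834629812), np.float64(-0.1357291993862953))]
ob [0.4722 0.0319 0.013 ]
sq [ 0.4731 -0.0883  0.013 ]
10.65 [ 0.6341 -0.0384  0.4437] [2.222 2.216 0.003] [ 0.6 -0.2 -0.2] 0.0853
```

All three stand within about 3 mm of the bay's centre line, at bay y = +0.133, +0.008 and −0.136. Now I'll go to the thermometer and turn the tool so the jaws lie across the handle.

{"op": "send_rows", "data": {"series": [[-1,[0.04,-0.026,0],[0,0,8]],[-1,[0.08,-0.052,0],[0,0,16]],[-1,[0.12,-0.078,0],[0,0,24]],[-1,[0.16,-0.104,0],[0,0,32]],[-1,[0.2,-0.13,0],[0,0,40]]]}}

```text
t: 11.15
position: [0.5041, 0.1626, 0.4403]
orientation: [-2.843, -1.334, 0.003]
wrist_force: [-0.3, 1.5, 0.0]
finger_gap: 0.085
```

```bash
cat > go.py <<'E'
# usage: go.py x y z yawdeg(of tool x axis) -> shift in tool axes, turn about tool z
import sys
from h import *
x,y,z,yaw=map(float,sys.argv[1:5]); o=telemetry.get_obs()
M=R.from_rotvec(o["orientation"]).as_matrix(); d=M.T@(np.array([x,y,z])-o["position"])
cur=np.degrees(np.arctan2(M[1,0],M[0,0])); t=(cur-yaw+180)%360-180
print("t",round(o["t"],2),"pos",o["position"].round(4),"yaw",cur.round(2),"tilt",np.degrees(np.arccos(-M[2,2])).round(2),"shift",d.round(4),"turn z",round(t,2),"F",o["wrist_force"].round(1),"gap",round(o["finger_gap"],4))
E
python3 go.py 0.39 0.31 0.42 23
```

```text
t 11.15 pos [0.5041 0.1626 0.4403] yaw 50.28 tilt 0.12 shift [ 0.0405 -0.1819  0.0205] turn z 27.28 F [-0.3  1.5  0. ] gap 0.085
```

{"op": "send_rows", "data": {"series": [[-1,[0.01,-0.045,0.01],[0,0,7]],[-1,[0.02,-0.09,0.02],[0,0,14]],[-1,[0.03,-0.136,0.02],[0,0,21]],[-1,[0.04,-0.182,0.02],[0,0,27]],[-1,[0.04,-0.182,0.02],[0,0,27]]]}}

```text
t: 11.65
position: [0.3868, 0.3107, 0.4204]
orientation: [-3.075, -0.64, 0.005]
wrist_force: [-0.1, -0.3, -0.3]
finger_gap: 0.0856
```

```bash
python3 snap.py n1; python3 snap.py n2 scene
```

```text
11.7 [0.3884 0.3092 0.4204] [ 3.074e+00  6.470e-01 -3.000e-03] [0.6 0.1 0.7] 0.0852
11.75 [0.3896 0.3081 0.4206] [ 3.074e+00  6.480e-01 -2.000e-03] [ 0.9 -0.4  0.9] 0.0854
```

View pics/n1_v.png

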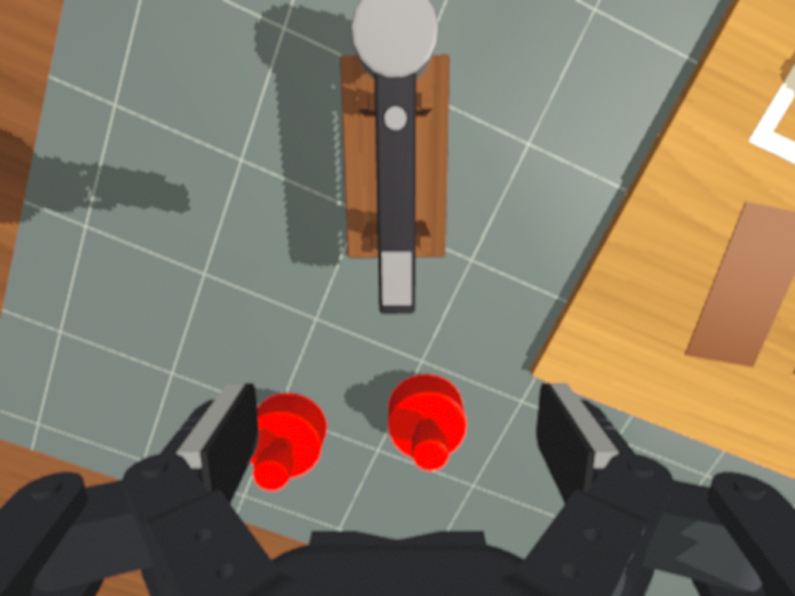

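View pics/n2_v.png

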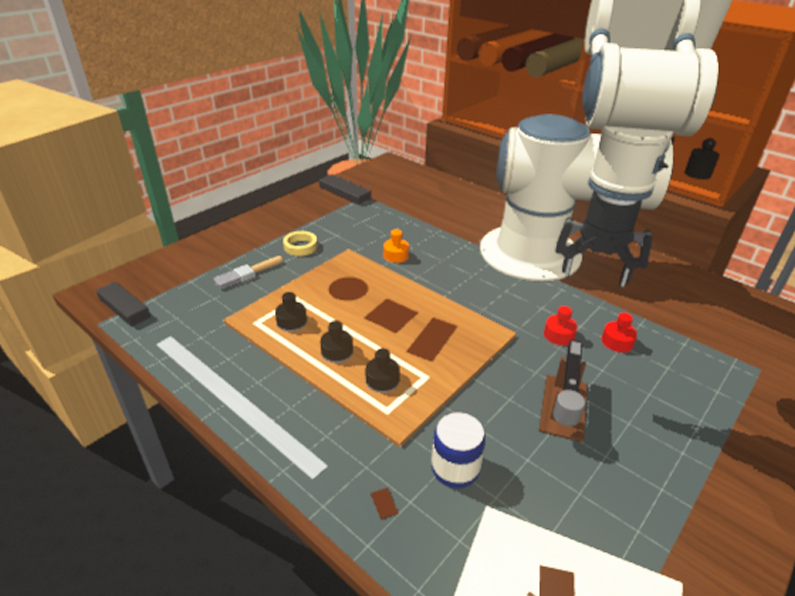

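```bash
python3 - <<'E'
from h import *
np.set_printoptions(precision=4,suppress=True)
n="n1"
h=ray(n,np.array([[395,31]])/1.42,.098)[0]; e=ray(n,np.array([[397,308]])/1.42,.096)[0]; b=ray(n,np.array([[395,118]])/1.42,.096)[0]
f=ray(n,np.array([[341,56],[450,56],[445,257],[349,257]])/1.42,.008)
print("head",h,"end",e,np.linalg.norm((h-e)[:2]),"yaw",np.degrees(np.arctan2(*(h-e)[:2][::-1])), "button",b)
d=((f[0]+f[1])-(f[2]+f[3]))[:2]; print("foot",f[:,:2],f.mean(0),np.degrees(np.arctan2(d[1],d[0])))
u=(h-e)[:2]/np.linalg.norm((h-e)[:2]); print("rest origin from head",h[:2]-.075*u,"from end",e[:2]+.09*u)
E
python3 go.py 0.445 0.333 0.3 22.5
```

```text
head [0.5116 0.3656 0.098 ] end [0.3661 0.3009 0.096 ] 0.1592239501317569 yaw 23.968932037856913 button [0.4711 0.348  0.096 ]
foot [[0.4986 0.4029]
 [0.53   0.3308]
 [0.3949 0.271 ]
 [0.3636 0.3425]] [0.4468 0.3368 0.008 ] 23.997983010005505
rest origin from head [0.4431 0.3351] from end [0.4483 0.3375]
t 11.75 pos [0.3896 0.3081 0.4206] yaw 23.8 tilt 0.1 shift [ 0.0609 -0.0004  0.1205] turn z 1.3 F [ 0.9 -0.4  0.9] gap 0.0854
```

```bash
python3 go.py 0.449 0.3378 0.30 24
```

```text
t 11.75 pos [0.3896 0.3081 0.4206] yaw 23.8 tilt 0.1 shift [ 0.0665 -0.0032  0.1205] turn z -0.2 F [ 0.9 -0.4  0.9] gap 0.0854
```

{"op": "send_rows", "data": {"series": [[-1,[0.03,0.0,0.04],[0,0,0]],[-1,[0.064,0.002,0.08],[0,0,0]],[-1,[0.067,0.003,0.12],[0,0,0]],[-1,[0.067,0.003,0.12],[0,0,0]]]}}

```text
t: 12.15
position: [0.4533, 0.3296, 0.2964]
orientation: [3.073, 0.64, -0.013]
wrist_force: [-1.1, 0.1, 0.8]
finger_gap: 0.0857
```

```bash
python3 snap.py o1; python3 snap.py o2 side 150 60 200 140 4;python3 go.py 0.449 0.3378 0.238 24
```

```text
12.2 [0.4533 0.33   0.2993] [ 3.074  0.641 -0.009] [-0.5 -0.   0.4] 0.0855
12.25 [0.4534 0.3304 0.3014] [ 3.075  0.641 -0.004] [-0.2 -0.5 -0.2] 0.0852
t 12.25 pos [0.4534 0.3304 0.3014] yaw 23.56 tilt 0.15 shift [-0.001  -0.0085  0.0634] turn z -0.44 F [-0.2 -0.5 -0.2] gap 0.0852
```

View pics/o1_v.png

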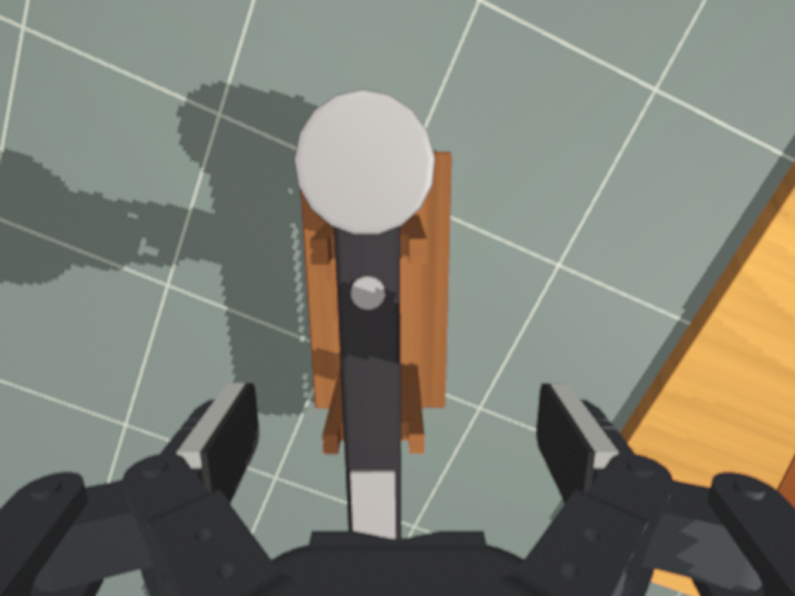

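View pics/o2_v.png

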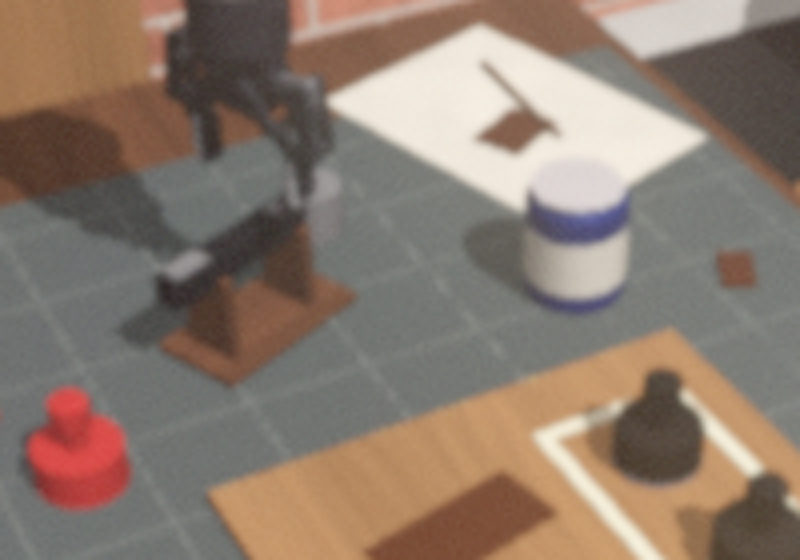

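```bash
python3 - <<'E'
from h import *
np.set_printoptions(precision=4,suppress=True)
n="o1"
h=ray(n,np.array([[365,162]])/1.42,.098)[0]; e=ray(n,np.array([[373.5,500]])/1.42,.096)[0]; b=ray(n,np.array([[369,293]])/1.42,.096)[0]
print("head",h,"pt",e,"yaw",np.degrees(np.arctan2(*(h-e)[:2][::-1])), "button",b)
u=(h-e)[:2]/np.linalg.norm((h-e)[:2]); g=h[:2]-.072*u; print("grasp",g,u)
E
python3 go.py 0.449 0.3375 0.238 24
```

```text
head [0.5133 0.3662 0.098 ] pt [0.3862 0.3099 0.096 ] yaw 23.889644774782095 button [0.4708 0.3472 0.096 ]
grasp [0.4475 0.337 ] [0.9143 0.405 ]
t 12.25 pos [0.4534 0.3304 0.3014] yaw 23.56 tilt 0.15 shift [-0.0011 -0.0083  0.0634] turn z -0.44 F [-0.2 -0.5 -0.2] gap 0.0852
```

The handle lies between the fingers, about 8 mm to the tool's −y, so I'll correct that, go down and close.

{"op": "send_rows", "data": {"series": [[-1,[-0.002,-0.008,0.01],[0,0,0]],[-1,[-0.002,-0.008,0.045],[0,0,0]],[-1,[-0.002,-0.008,0.063],[0,0,0]],[-1,[-0.002,-0.008,0.063],[0,0,0]],[-1,[-0.002,-0.008,0.063],[0,0,0]]]}}

```text
t: 12.75
position: [0.4483, 0.3382, 0.2398]
orientation: [-3.075, -0.642, -0.002]
wrist_force: [-0.1, -0.4, 0.2]
finger_gap: 0.0855
```

```bash
python3 go.py 0.448 0.337 0.238 24; python3 snap.py p1 side 150 60 200 140 4
```

```text
t 12.75 pos [0.4483 0.3382 0.2398] yaw 23.6 tilt 0.08 shift [-0.0008  0.0009  0.0018] turn z -0.4 F [-0.1 -0.4  0.2] gap 0.0855
12.8 [0.4486 0.3382 0.2401] [-3.074e+00 -6.420e-01 -3.000e-03] [ 0.1 -1.   0.7] 0.0855
```

View pics/p1_v.png

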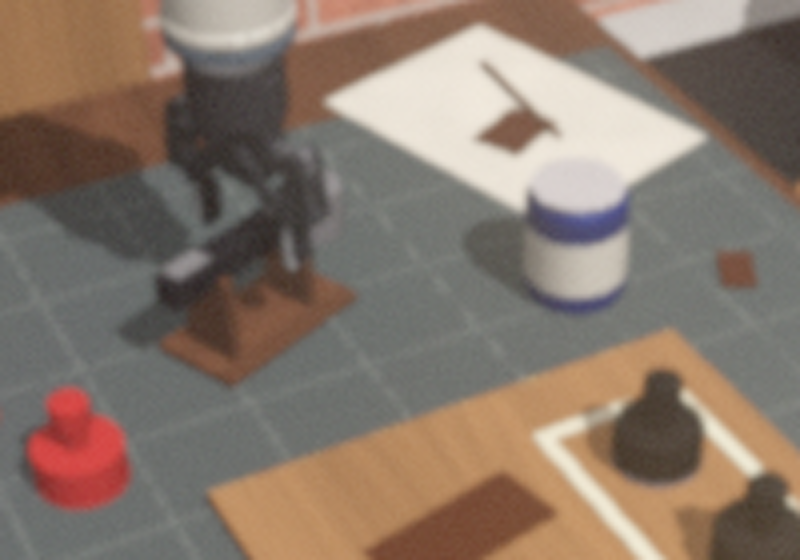

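{"op": "send_rows", "data": {"series": [[1,[0,0,0],[0,0,0]],[1,[0,0,0],[0,0,0]],[1,[0,0,0],[0,0,0]],[1,[0,0,0],[0,0,0]],[1,[0,0,0],[0,0,0]]], "grip_force": 60}}

```text
t: 13.3
position: [0.4484, 0.3378, 0.2388]
orientation: [-3.075, -0.642, -0.001]
wrist_force: [-1.5, -0.3, 6.8]
finger_gap: 0.0231
```

{"op": "send_rows", "data": {"series": [[1,[0,0,0],[0,0,0]],[1,[0,0,-0.01],[0,0,0]],[1,[0,0,-0.02],[0,0,0]],[1,[0,0,-0.035],[0,0,0]],[1,[0,0,-0.05],[0,0,0]]]}}

```text
t: 13.8
position: [0.4483, 0.3377, 0.2896]
orientation: [-3.075, -0.642, -0.0]
wrist_force: [0.8, -0.7, -1.6]
finger_gap: 0.0233
```

```bash
python3 snap.py q1 side 150 60 200 140 4; python3 go.py 0.448 0.337 0.238 24
```

```text
13.85 [0.4489 0.3381 0.2918] [-3.074 -0.642 -0.005] [ 1.9 -0.1  2.7] 0.0233
t 13.85 pos [0.4489 0.3381 0.2918] yaw 23.58 tilt 0.18 shift [-0.0014  0.0006  0.0538] turn z -0.42 F [ 1.9 -0.1  2.7] gap 0.0233
```

View pics/q1_v.png

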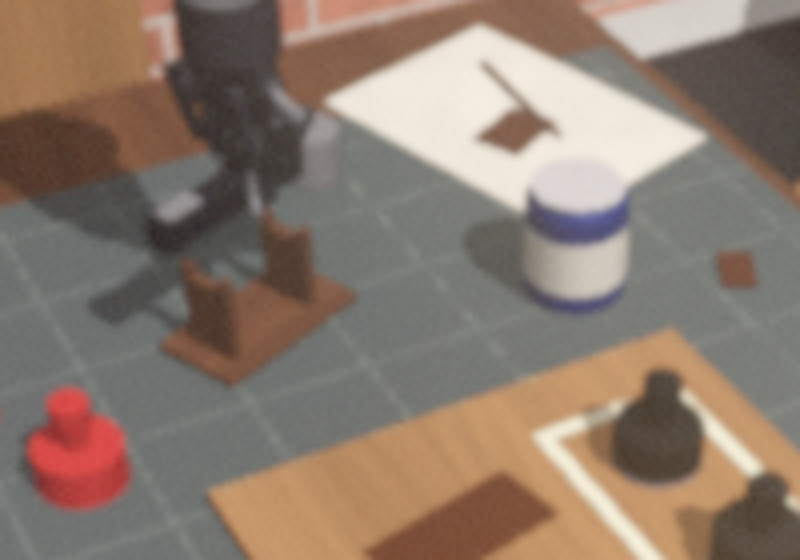

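The thermometer is lifted level, with the grip gap at 23 mm. Its window is about 71 mm ahead of the TCP along tool x and 187 mm below it. Now I'll carry it to the round piece.

{"op": "send_rows", "data": {"series": [[1,[-0.01,0.018,-0.02],[0,0,0]],[1,[-0.028,0.053,-0.02],[0,0,0]],[1,[-0.047,0.088,-0.02],[0,0,0]],[1,[-0.066,0.123,-0.02],[0,0,0]],[1,[-0.085,0.158,-0.02],[0,0,0]]]}}

```text
t: 14.35
position: [0.4333, 0.1576, 0.3087]
orientation: [3.075, 0.642, 0.001]
wrist_force: [0.8, 0.1, -2.0]
finger_gap: 0.023
```

{"op": "send_rows", "data": {"series": [[1,[-0.019,0.035,0],[0,0,0]],[1,[-0.038,0.07,0],[0,0,0]],[1,[-0.057,0.105,0],[0,0,0]],[1,[-0.075,0.14,0],[0,0,0]],[1,[-0.094,0.175,0],[0,0,0]]]}}

```text
t: 14.85
position: [0.4172, -0.0406, 0.3088]
orientation: [3.075, 0.642, 0.001]
wrist_force: [2.2, 0.1, -2.4]
finger_gap: 0.0235
```

```bash
python3 go.py 0.4015 -0.2604 0.305 23.6; python3 snap.py r1 scene 150 100 300 220 2.6
```

```text
t 14.85 pos [ 0.4172 -0.0406  0.3088] yaw 23.58 tilt 0.06 shift [-0.1024  0.1952  0.0038] turn z -0.02 F [ 2.2  0.1 -2.4] gap 0.0235
14.9 [ 0.4173 -0.0448  0.3088] [3.074e+00 6.390e-01 1.000e-03] [ 3.3 -1.7 -2.1] 0.0232
```

View pics/r1_v.png

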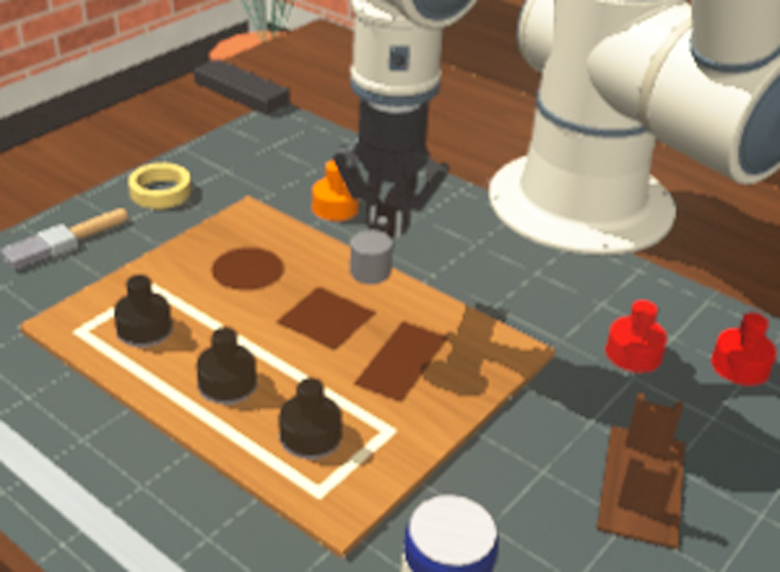

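{"op": "send_rows", "data": {"series": [[1,[-0.02,0.038,0.001],[0,0,0]],[1,[-0.042,0.08,0.002],[0,0,0]],[1,[-0.064,0.122,0.003],[0,0,0]],[1,[-0.085,0.162,0.004],[0,0,0]],[1,[-0.1,0.191,0.004],[0,0,0]]]}}

```text
t: 15.4
position: [0.4018, -0.2568, 0.3047]
orientation: [3.075, 0.64, 0.001]
wrist_force: [1.0, 1.8, -1.5]
finger_gap: 0.0231
```

{"op": "send_rows", "data": {"series": [[1,[0,0,0],[0,0,0]],[1,[0,0,0],[0,0,0]],[1,[0,0,0],[0,0,0]]]}}

```text
t: 15.7
position: [0.4022, -0.2533, 0.3044]
orientation: [-3.075, -0.642, 0.0]
wrist_force: [0.2, 0.1, -2.1]
finger_gap: 0.0231
```

```bash
python3 go.py 0.4015 -0.2604 0.305 23.6; python3 snap.py s1 scene 150 100 300 220 2.6; python3 snap.py s2 side 190 90 250 190 3.1;python3 snap.py s3
```

```text
t 15.7 pos [ 0.4022 -0.2533  0.3044] yaw 23.6 tilt 0.03 shift [-0.0035  0.0063 -0.0006] turn z 0.0 F [ 0.2  0.1 -2.1] gap 0.0231
15.75 [ 0.4022 -0.2531  0.3044] [-3.075 -0.643  0.   ] [-0.5 -0.6 -0.9] 0.0234
15.8 [ 0.4023 -0.2531  0.3045] [-3.075 -0.644  0.   ] [ 0.3  0.1 -2. ] 0.0232
15.85 [ 0.4024 -0.2532  0.3045] [-3.075 -0.644  0.   ] [ 0.2  0.8 -1.4] 0.0228
```

View pics/s1_v.png

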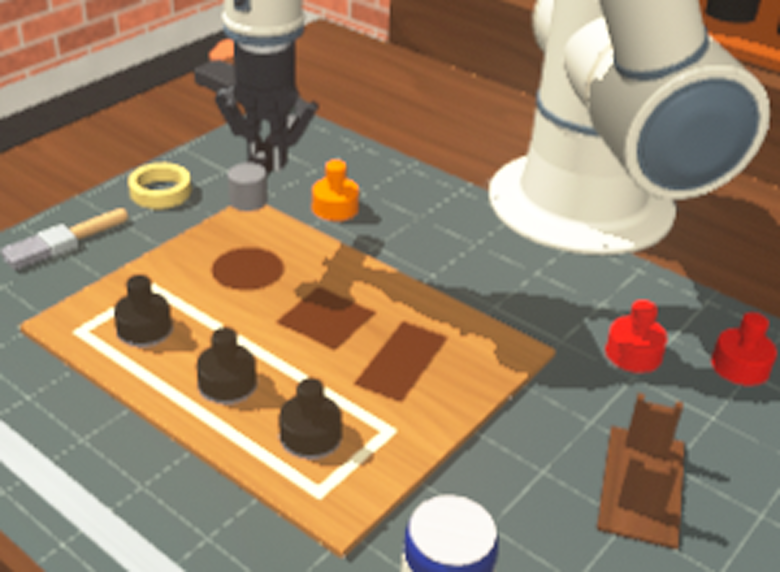

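View pics/s2_v.png

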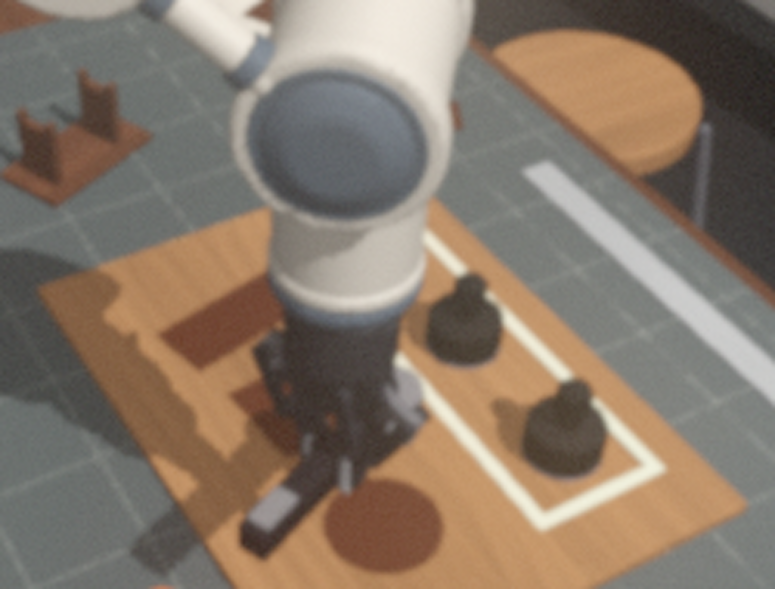

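View pics/s3_v.png

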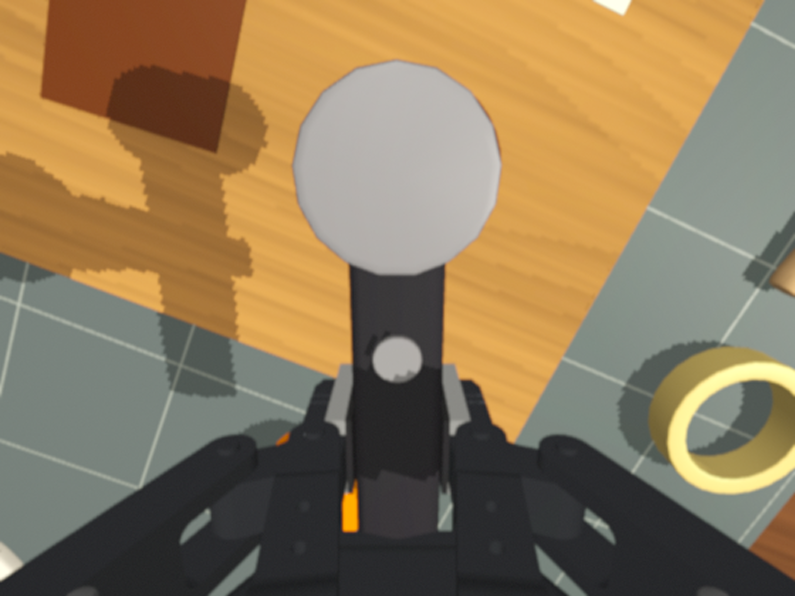

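```bash
python3 - <<'E'
from h import *
print(ray("s3",np.array([[397,168]])/1.42,.1635))
o=telemetry.get_obs();M=R.from_rotvec(o["orientation"]).as_matrix();print(o["position"]+M@[0.071,0,.187])
E
```

```text
[[ 0.46790322 -0.22527329  0.1635    ]]
[ 0.46737437 -0.22464042  0.11747114]
```

{"op": "send_rows", "data": {"series": [[1,[-0.002,0.004,0],[0,0,0]],[1,[-0.003,0.007,0],[0,0,0]],[1,[-0.003,0.007,0],[0,0,0]],[1,[-0.003,0.007,0],[0,0,0]],[1,[-0.003,0.007,0],[0,0,0]]]}}

```text
t: 16.35
position: [0.4023, -0.2616, 0.3044]
orientation: [-3.075, -0.642, 0.0]
wrist_force: [-0.4, 0.4, -1.4]
finger_gap: 0.0233
```

```bash
python3 snap.py t1; python3 - <<'E'
from h import *
o=telemetry.get_obs();M=R.from_rotvec(o["orientation"]).as_matrix();print(o["position"]+M@[0.071,0,.187])
E
```

```text
16.4 [ 0.4023 -0.2616  0.3044] [-3.075 -0.642  0.   ] [ 0.1  1.1 -1.9] 0.0234
[ 0.46732459 -0.2332263   0.11735691]
```

The window is at (0.467, −0.233), 104 mm above the round piece's middle at (0.4665, −0.232). Holding for over 3 s.

{"op": "send_rows", "data": {"series": [[1,[0,0,0],[0,0,0]],[1,[0,0,0],[0,0,0]],[1,[0,0,0],[0,0,0]],[1,[0,0,0],[0,0,0]],[1,[0,0,0],[0,0,0]]]}}

```text
t: 16.9
position: [0.4023, -0.2617, 0.3044]
orientation: [-3.075, -0.642, 0.0]
wrist_force: [0.2, -0.4, -2.1]
finger_gap: 0.0231
```

{"op": "send_rows", "data": {"series": [[1,[0,0,0],[0,0,0]],[1,[0,0,0],[0,0,0]],[1,[0,0,0],[0,0,0]],[1,[0,0,0],[0,0,0]],[1,[0,0,0],[0,0,0]]]}}

```text
t: 17.4
position: [0.4023, -0.2617, 0.3044]
orientation: [-3.075, -0.642, 0.0]
wrist_force: [0.6, -0.1, -2.2]
finger_gap: 0.0228
```

{"op": "send_rows", "data": {"series": [[1,[0,0,0],[0,0,0]],[1,[0,0,0],[0,0,0]],[1,[0,0,0],[0,0,0]],[1,[0,0,0],[0,0,0]],[1,[0,0,0],[0,0,0]]]}}

```text
t: 17.9
position: [0.4023, -0.2617, 0.3044]
orientation: [-3.075, -0.642, 0.0]
wrist_force: [0.4, -0.4, -1.6]
finger_gap: 0.0233
```

{"op": "send_rows", "data": {"series": [[1,[0,0,0],[0,0,0]],[1,[0,0,0],[0,0,0]],[1,[0,0,0],[0,0,0]],[1,[0,0,0],[0,0,0]],[1,[0,0,0],[0,0,0]]]}}

```text
t: 18.4
position: [0.4023, -0.2617, 0.3044]
orientation: [3.075, 0.642, 0.0]
wrist_force: [-0.2, 0.3, -1.0]
finger_gap: 0.0231
```

{"op": "send_rows", "data": {"series": [[1,[0,0,0],[0,0,0]],[1,[0,0,0],[0,0,0]],[1,[0,0,0],[0,0,0]],[1,[0,0,0],[0,0,0]],[1,[0,0,0],[0,0,0]]]}}

```text
t: 18.9
position: [0.4023, -0.2617, 0.3044]
orientation: [-3.075, -0.642, 0.0]
wrist_force: [0.1, -1.3, -1.4]
finger_gap: 0.0231
```

{"op": "send_rows", "data": {"series": [[1,[0,0,0],[0,0,0]],[1,[0,0,0],[0,0,0]],[1,[0,0,0],[0,0,0]],[1,[0,0,0],[0,0,0]],[1,[0,0,0],[0,0,0]]]}}

```text
t: 19.4
position: [0.4023, -0.2617, 0.3044]
orientation: [-3.075, -0.642, 0.0]
wrist_force: [0.5, -0.1, -2.0]
finger_gap: 0.0229
```

{"op": "send_rows", "data": {"series": [[1,[0,0,0],[0,0,0]],[1,[0,0,0],[0,0,0]],[1,[0,0,0],[0,0,0]],[1,[0,0,0],[0,0,0]],[1,[0,0,0],[0,0,0]]]}}

```text
t: 19.9
position: [0.4023, -0.2617, 0.3044]
orientation: [-3.075, -0.642, 0.0]
wrist_force: [0.5, -0.1, -1.7]
finger_gap: 0.0232
```

```bash
python3 snap.py t2; python3 snap.py t3 scene 150 100 300 220 2.6; python3 go.py 0.408 -0.116 0.305 23.6
```

```text
19.95 [ 0.4023 -0.2617  0.3044] [3.075 0.642 0.   ] [-0.9  0.6 -0.9] 0.0229
20.0 [ 0.4023 -0.2617  0.3044] [-3.075 -0.642  0.   ] [-0.3  0.2 -2.6] 0.0228
t 20.0 pos [ 0.4023 -0.2617  0.3044] yaw 23.58 tilt 0.0 shift [ 0.0635 -0.1312 -0.0006] turn z -0.02 F [-0.3  0.2 -2.6] gap 0.0228
```

View pics/t2_v.png

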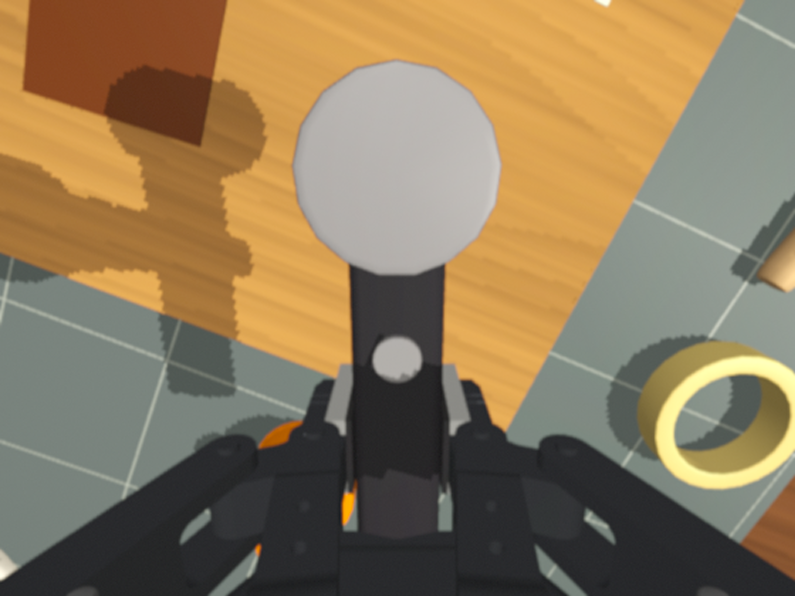

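View pics/t3_v.png

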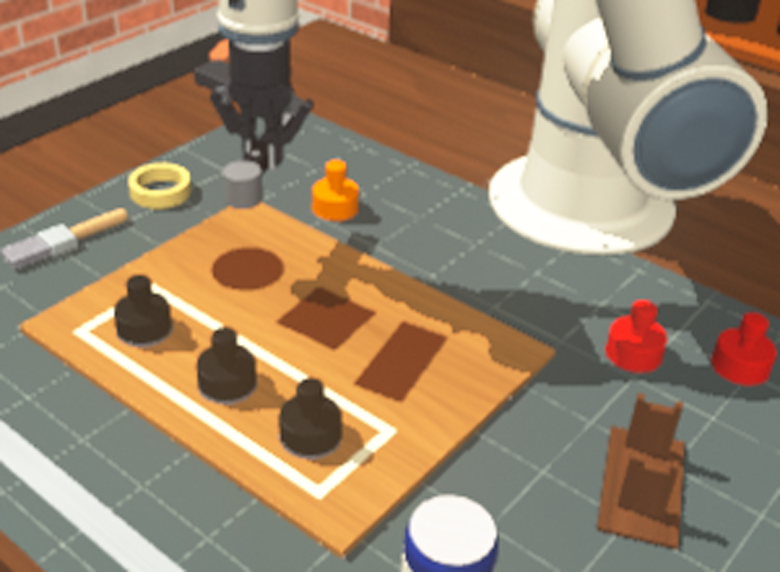

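The thermometer stayed still and level (head at (397,168), unchanged), and the weights haven't moved. Next is the square piece.

{"op": "send_rows", "data": {"series": [[1,[0.01,-0.02,0],[0,0,0]],[1,[0.025,-0.052,0],[0,0,0]],[1,[0.042,-0.088,0],[0,0,0]],[1,[0.056,-0.117,0],[0,0,0]],[1,[0.063,-0.131,0],[0,0,0]]]}}

```text
t: 20.5
position: [0.4072, -0.1143, 0.3044]
orientation: [-3.074, -0.644, 0.001]
wrist_force: [0.6, 0.5, -1.8]
finger_gap: 0.0231
```

{"op": "send_rows", "data": {"series": [[1,[0,0,0],[0,0,0]],[1,[0,0,0],[0,0,0]],[1,[0,0,0],[0,0,0]],[1,[0,0,0],[0,0,0]],[1,[0,0,0],[0,0,0]]]}}

```text
t: 21.0
position: [0.4077, -0.117, 0.3044]
orientation: [3.076, 0.64, 0.0]
wrist_force: [-0.0, -0.1, -2.2]
finger_gap: 0.023
```

```bash
cat > win.py <<'E'
from h import *
o=telemetry.get_obs();M=R.from_rotvec(o["orientation"]).as_matrix();print("window",(o["position"]+M@[0.071,0,.187]).round(4),"t",o["t"])
E
python3 snap.py u1; python3 win.py; python3 go.py 0.408 -0.116 0.305 23.6
```

```text
21.05 [ 0.4076 -0.1169  0.3043] [ 3.076  0.64  -0.   ] [-0.2  0.3 -2.4] 0.0234
window [ 0.4727 -0.0886  0.1173] t 21.05
t 21.05 pos [ 0.4076 -0.1169  0.3043] yaw 23.53 tilt 0.0 shift [ 0.0007 -0.0007 -0.0007] turn z -0.07 F [-0.2  0.3 -2.4] gap 0.0234
```

View pics/u1_v.png

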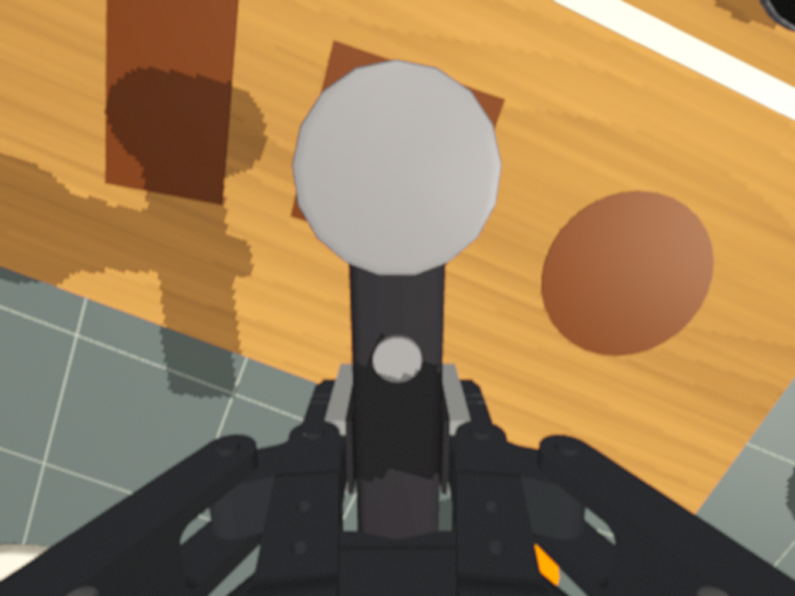

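The square piece's corners show evenly around the head at (330,45), (503,100) and (293,215), and the window is 1 mm from its middle. Holding.

{"op": "send_rows", "data": {"series": [[1,[0,0,0],[0,0,0]],[1,[0,0,0],[0,0,0]],[1,[0,0,0],[0,0,0]],[1,[0,0,0],[0,0,0]],[1,[0,0,0],[0,0,0]]]}}

```text
t: 21.55
position: [0.4076, -0.1164, 0.3044]
orientation: [-3.075, -0.642, 0.0]
wrist_force: [0.4, 0.9, -1.2]
finger_gap: 0.0234
```

{"op": "send_rows", "data": {"series": [[1,[0,0,0],[0,0,0]],[1,[0,0,0],[0,0,0]],[1,[0,0,0],[0,0,0]],[1,[0,0,0],[0,0,0]],[1,[0,0,0],[0,0,0]]]}}

```text
t: 22.05
position: [0.4076, -0.1164, 0.3044]
orientation: [-3.075, -0.642, 0.0]
wrist_force: [-0.5, -0.1, -1.0]
finger_gap: 0.023
```

{"op": "send_rows", "data": {"series": [[1,[0,0,0],[0,0,0]],[1,[0,0,0],[0,0,0]],[1,[0,0,0],[0,0,0]],[1,[0,0,0],[0,0,0]],[1,[0,0,0],[0,0,0]]]}}

```text
t: 22.55
position: [0.4076, -0.1164, 0.3044]
orientation: [-3.075, -0.642, 0.0]
wrist_force: [-0.0, 0.2, -2.0]
finger_gap: 0.0233
```

{"op": "send_rows", "data": {"series": [[1,[0,0,0],[0,0,0]],[1,[0,0,0],[0,0,0]],[1,[0,0,0],[0,0,0]],[1,[0,0,0],[0,0,0]],[1,[0,0,0],[0,0,0]]]}}

```text
t: 23.05
position: [0.4077, -0.1164, 0.3044]
orientation: [3.075, 0.642, 0.0]
wrist_force: [-0.5, -0.1, -2.0]
finger_gap: 0.0231
```

{"op": "send_rows", "data": {"series": [[1,[0,0,0],[0,0,0]],[1,[0,0,0],[0,0,0]],[1,[0,0,0],[0,0,0]],[1,[0,0,0],[0,0,0]],[1,[0,0,0],[0,0,0]]]}}

```text
t: 23.55
position: [0.4076, -0.1164, 0.3044]
orientation: [-3.075, -0.642, 0.0]
wrist_force: [-0.2, -0.9, -0.9]
finger_gap: 0.0233
```

{"op": "send_rows", "data": {"series": [[1,[0,0,0],[0,0,0]],[1,[0,0,0],[0,0,0]],[1,[0,0,0],[0,0,0]],[1,[0,0,0],[0,0,0]],[1,[0,0,0],[0,0,0]]]}}

```text
t: 24.05
position: [0.4076, -0.1164, 0.3044]
orientation: [-3.075, -0.642, 0.0]
wrist_force: [-0.3, 0.4, -1.3]
finger_gap: 0.0232
```

{"op": "send_rows", "data": {"series": [[1,[0,0,0],[0,0,0]],[1,[0,0,0],[0,0,0]],[1,[0,0,0],[0,0,0]],[1,[0,0,0],[0,0,0]],[1,[0,0,0],[0,0,0]]]}}

```text
t: 24.55
position: [0.4077, -0.1164, 0.3044]
orientation: [-3.075, -0.642, -0.0]
wrist_force: [-0.8, -0.2, -2.4]
finger_gap: 0.0233
```

```bash
python3 snap.py v2; python3 snap.py v3 scene 150 100 300 220 2.6; python3 go.py 0.407 0.0040 0.305 23.6; python3 win.py
```

```text
24.6 [ 0.4076 -0.1164  0.3044] [-3.075 -0.642  0.   ] [ 0.3 -0.4 -1. ] 0.0231
24.65 [ 0.4076 -0.1164  0.3044] [-3.075 -0.642  0.   ] [ 0.4  0.2 -1.6] 0.0232
t 24.65 pos [ 0.4076 -0.1164  0.3044] yaw 23.58 tilt 0.0 shift [ 0.0476 -0.1106 -0.0006] turn z -0.02 F [ 0.4  0.2 -1.6] gap 0.0232
window [ 0.4727 -0.088   0.1174] t 24.65
```

View pics/v2_v.png

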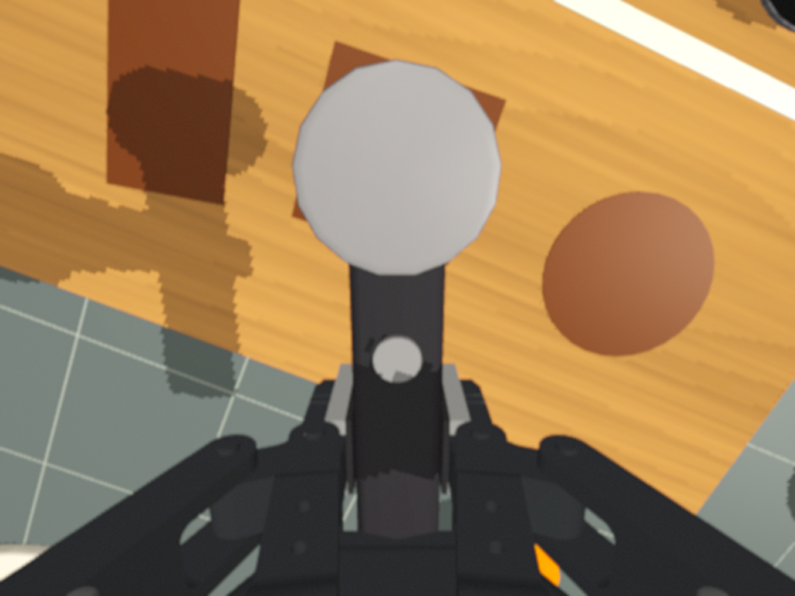

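View pics/v3_v.png

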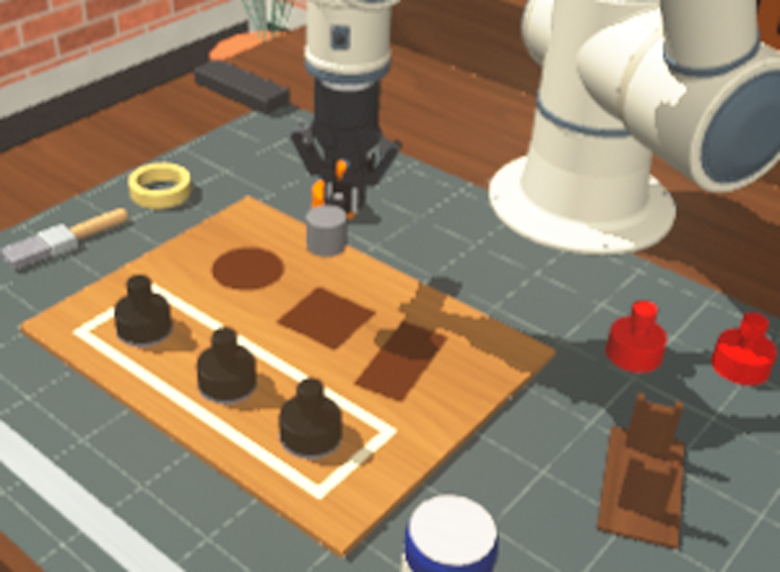

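That reading was held still and undisturbed. Next is the oblong piece.

{"op": "send_rows", "data": {"series": [[1,[0.008,-0.018,0],[0,0,0]],[1,[0.02,-0.046,0],[0,0,0]],[1,[0.033,-0.076,0],[0,0,0]],[1,[0.043,-0.1,0],[0,0,0]],[1,[0.048,-0.111,0],[0,0,0]]]}}

```text
t: 25.15
position: [0.4069, 0.0061, 0.3044]
orientation: [-3.075, -0.644, 0.0]
wrist_force: [0.2, 0.2, -1.8]
finger_gap: 0.0234
```

{"op": "send_rows", "data": {"series": [[1,[0,0,0],[0,0,0]],[1,[0,0,0],[0,0,0]],[1,[0,0,0],[0,0,0]],[1,[0,0,0],[0,0,0]],[1,[0,0,0],[0,0,0]]]}}

```text
t: 25.65
position: [0.4073, 0.0039, 0.3044]
orientation: [3.076, 0.64, 0.0]
wrist_force: [0.1, -0.8, -2.5]
finger_gap: 0.0233
```

```bash
python3 snap.py w1; python3 win.py
```

```text
25.7 [0.4073 0.0041 0.3044] [ 3.076  0.641 -0.   ] [-0.3  0.4 -2.4] 0.023
window [0.4724 0.0324 0.1174] t 25.7
```

View pics/w1_v.png

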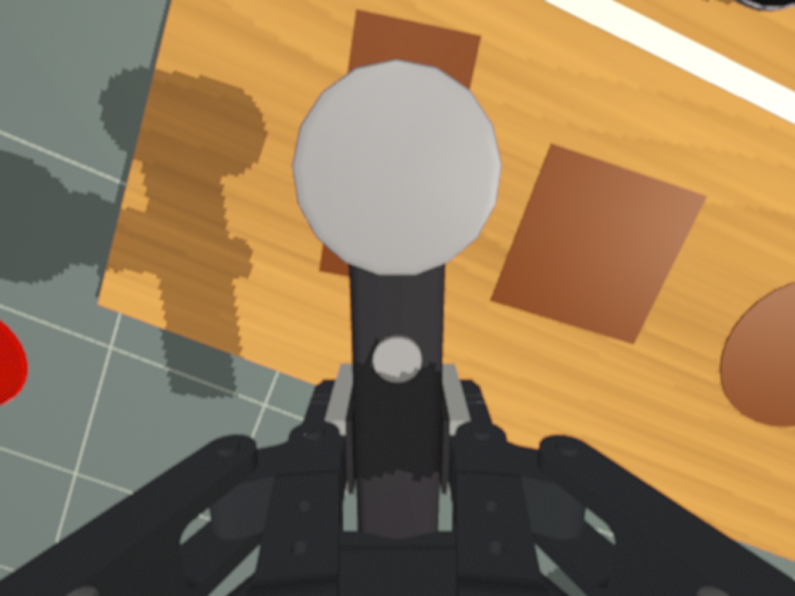

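The oblong piece's ends show above and below the head at (418,40) and (335,260), and the window is at (0.472, 0.032), its middle. Holding.

{"op": "send_rows", "data": {"series": [[1,[0,0,0],[0,0,0]],[1,[0,0,0],[0,0,0]],[1,[0,0,0],[0,0,0]],[1,[0,0,0],[0,0,0]],[1,[0,0,0],[0,0,0]]]}}

```text
t: 26.2
position: [0.4072, 0.0045, 0.3044]
orientation: [-3.075, -0.642, 0.0]
wrist_force: [0.3, 0.3, -1.0]
finger_gap: 0.0233
```

{"op": "send_rows", "data": {"series": [[1,[0,0,0],[0,0,0]],[1,[0,0,0],[0,0,0]],[1,[0,0,0],[0,0,0]],[1,[0,0,0],[0,0,0]],[1,[0,0,0],[0,0,0]]]}}

```text
t: 26.7
position: [0.4072, 0.0045, 0.3044]
orientation: [3.075, 0.642, -0.0]
wrist_force: [0.1, 0.1, -1.6]
finger_gap: 0.0233
```

{"op": "send_rows", "data": {"series": [[1,[0,0,0],[0,0,0]],[1,[0,0,0],[0,0,0]],[1,[0,0,0],[0,0,0]],[1,[0,0,0],[0,0,0]],[1,[0,0,0],[0,0,0]]]}}

```text
t: 27.2
position: [0.4072, 0.0045, 0.3044]
orientation: [3.075, 0.642, -0.0]
wrist_force: [-0.8, -0.5, -0.9]
finger_gap: 0.0232
```

{"op": "send_rows", "data": {"series": [[1,[0,0,0],[0,0,0]],[1,[0,0,0],[0,0,0]],[1,[0,0,0],[0,0,0]],[1,[0,0,0],[0,0,0]],[1,[0,0,0],[0,0,0]]]}}

```text
t: 27.7
position: [0.4073, 0.0045, 0.3044]
orientation: [3.075, 0.642, -0.0]
wrist_force: [0.1, -0.5, -3.0]
finger_gap: 0.0232
```

{"op": "send_rows", "data": {"series": [[1,[0,0,0],[0,0,0]],[1,[0,0,0],[0,0,0]],[1,[0,0,0],[0,0,0]],[1,[0,0,0],[0,0,0]],[1,[0,0,0],[0,0,0]]]}}

```text
t: 28.2
position: [0.4072, 0.0045, 0.3044]
orientation: [-3.075, -0.642, 0.0]
wrist_force: [-0.7, -0.2, -1.6]
finger_gap: 0.0231
```

{"op": "send_rows", "data": {"series": [[1,[0,0,0],[0,0,0]],[1,[0,0,0],[0,0,0]],[1,[0,0,0],[0,0,0]],[1,[0,0,0],[0,0,0]],[1,[0,0,0],[0,0,0]]]}}

```text
t: 28.7
position: [0.4072, 0.0045, 0.3044]
orientation: [-3.075, -0.642, 0.0]
wrist_force: [0.0, 0.0, -1.6]
finger_gap: 0.0229
```

{"op": "send_rows", "data": {"series": [[1,[0,0,0],[0,0,0]],[1,[0,0,0],[0,0,0]],[1,[0,0,0],[0,0,0]],[1,[0,0,0],[0,0,0]],[1,[0,0,0],[0,0,0]]]}}

```text
t: 29.2
position: [0.4072, 0.0045, 0.3044]
orientation: [-3.075, -0.642, 0.0]
wrist_force: [0.2, -0.2, -1.8]
finger_gap: 0.0232
```

```bash
python3 snap.py x2; python3 snap.py x3 scene 150 100 300 220 2.6; python3 go.py 0.4484 0.3378 0.305 23.6; python3 win.py
```

```text
29.25 [0.4072 0.0045 0.3044] [-3.075 -0.642  0.   ] [ 0.6 -0.3 -2.5] 0.0235
29.3 [0.4072 0.0045 0.3044] [-3.075 -0.642 -0.   ] [-0.5  0.4 -2.1] 0.0233
t 29.3 pos [0.4072 0.0045 0.3044] yaw 23.57 tilt 0.0 shift [ 0.171  -0.289  -0.0006] turn z -0.03 F [-0.5  0.4 -2.1] gap 0.0233
window [0.4723 0.0329 0.1174] t 29.3
```

View pics/x2_v.png

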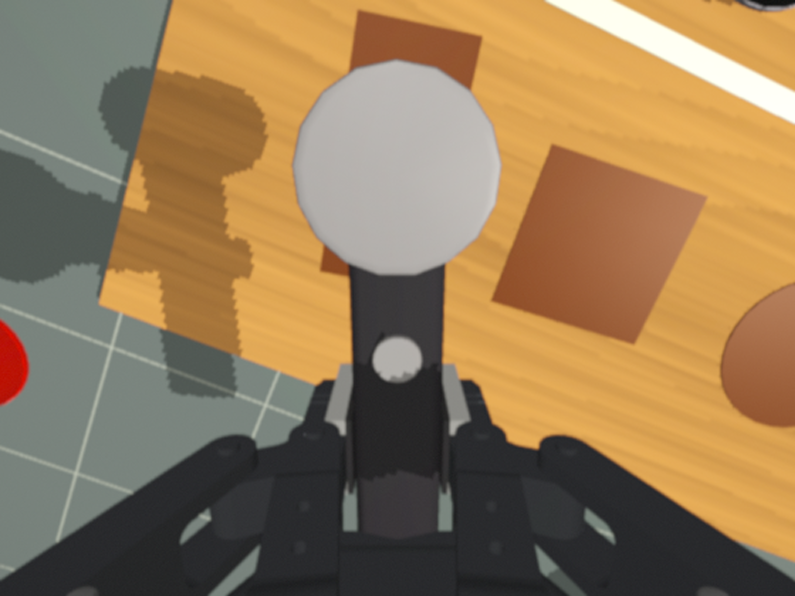

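View pics/x3_v.png

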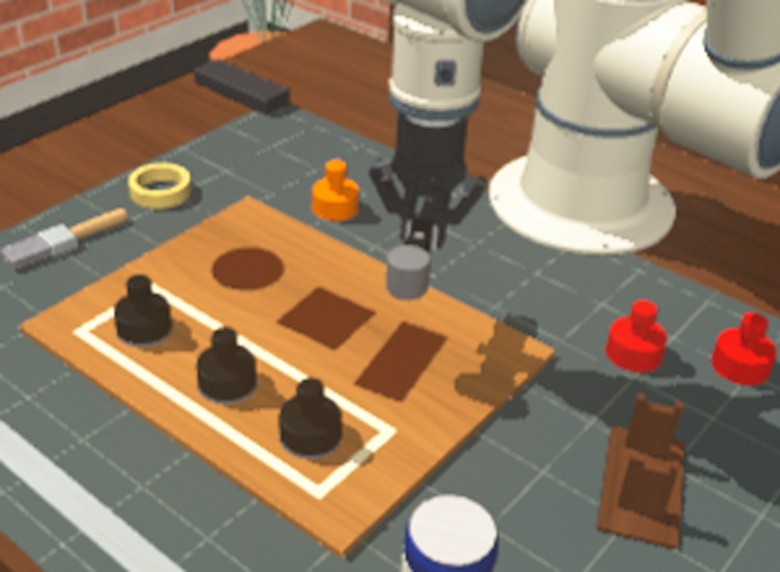

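All three readings are done, so I'm carrying the thermometer back above its rest.

{"op": "send_rows", "data": {"series": [[1,[0.015,-0.025,0],[0,0,0]],[1,[0.035,-0.06,0],[0,0,0]],[1,[0.055,-0.095,0],[0,0,0]],[1,[0.076,-0.13,0],[0,0,0]],[1,[0.097,-0.165,0],[0,0,0]]]}}

```text
t: 29.8
position: [0.4301, 0.1963, 0.3044]
orientation: [3.075, 0.642, 0.0]
wrist_force: [0.8, -1.1, -1.9]
finger_gap: 0.023
```

{"op": "send_rows", "data": {"series": [[1,[0.02,-0.035,0],[0,0,0]],[1,[0.041,-0.07,0],[0,0,0]],[1,[0.06,-0.1,0],[0,0,0]],[1,[0.07,-0.118,0],[0,0,0]],[1,[0.074,-0.124,0],[0,0,0]]]}}

```text
t: 30.3
position: [0.4483, 0.3397, 0.3042]
orientation: [-3.074, -0.645, -0.0]
wrist_force: [-0.3, -0.4, -2.0]
finger_gap: 0.0232
```

{"op": "send_rows", "data": {"series": [[1,[0,0,0],[0,0,0]],[1,[0,0,0],[0,0,0]],[1,[0,0,0],[0,0,0]]]}}

```text
t: 30.6
position: [0.4483, 0.3367, 0.3044]
orientation: [3.075, 0.64, -0.001]
wrist_force: [0.8, -0.4, -1.1]
finger_gap: 0.0228
```

```bash
python3 snap.py y1; python3 snap.py y2 side 150 60 200 140 4; python3 go.py 0.4484 0.3378 0.24 23.6; python3 win.py
```

```text
30.65 [0.4484 0.3368 0.3044] [ 3.075e+00  6.400e-01 -1.000e-03] [-1.  -0.2 -1.7] 0.0234
30.7 [0.4484 0.3369 0.3044] [ 3.075  0.64  -0.   ] [-0.1  0.4 -2.5] 0.0234
t 30.7 pos [0.4484 0.3369 0.3044] yaw 23.52 tilt 0.02 shift [ 0.0003 -0.0008  0.0644] turn z -0.08 F [-0.1  0.4 -2.5] gap 0.0234
window [0.5135 0.3652 0.1174] t 30.7
```

View pics/y1_v.png

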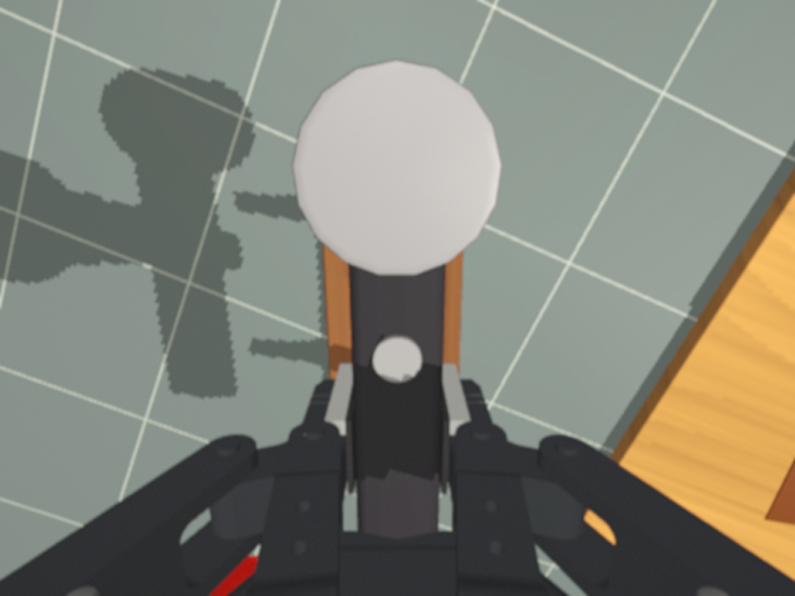

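View pics/y2_v.png

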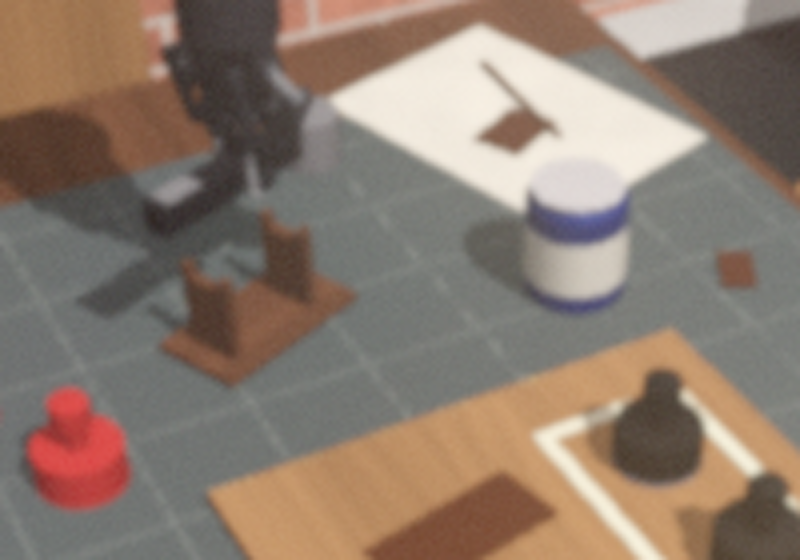

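{"op": "send_rows", "data": {"series": [[1,[0,-0.001,0.015],[0,0,0]],[1,[0,-0.001,0.03],[0,0,0]],[1,[0,-0.001,0.045],[0,0,0]],[1,[0,-0.001,0.053],[0,0,0]],[1,[0,-0.001,0.06],[0,0,0]]]}}

```text
t: 31.2
position: [0.4481, 0.3383, 0.244]
orientation: [3.075, 0.641, -0.0]
wrist_force: [0.0, -0.1, -1.4]
finger_gap: 0.0233
```

{"op": "send_rows", "data": {"series": [[1,[0,0,0.002],[0,0,0]],[1,[0,0,0.004],[0,0,0]],[1,[0,0,0.005],[0,0,0]],[1,[0,0,0.005],[0,0,0]]]}}

```text
t: 31.6
position: [0.448, 0.3387, 0.2396]
orientation: [-3.075, -0.642, -0.001]
wrist_force: [1.2, 0.0, -2.1]
finger_gap: 0.0229
```

```bash
python3 snap.py z2 side 150 60 200 140 4; python3 go.py 0.4484 0.3378 0.2388 23.6; python3 win.py
```

```text
31.65 [0.4481 0.3388 0.2397] [-3.075e+00 -6.420e-01 -1.000e-03] [ 0.6 -0.4 -2.4] 0.0233
t 31.65 pos [0.4481 0.3388 0.2397] yaw 23.58 tilt 0.03 shift [-0.0001  0.001   0.0009] turn z -0.02 F [ 0.6 -0.4 -2.4] gap 0.0233
window [0.5132 0.3672 0.0527] t 31.65
```

View pics/z2_v.png

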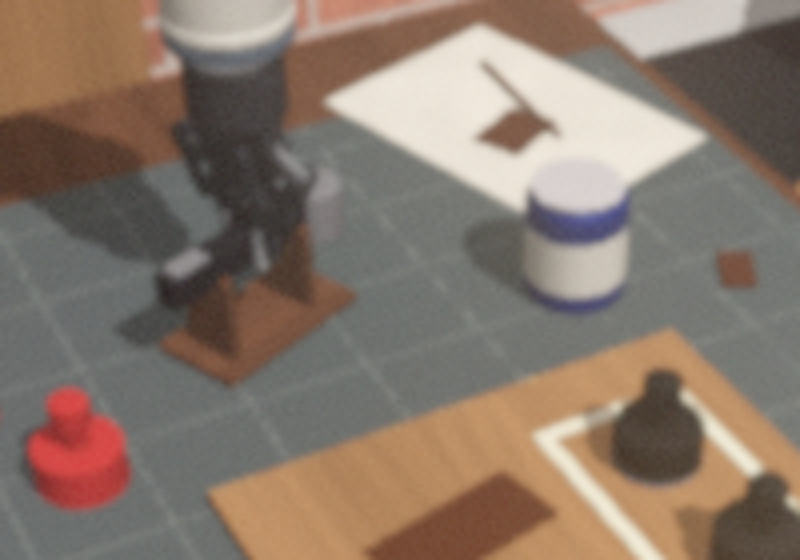

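The handle is down between the lips, about 1 mm above the saddles. I'll lower it until it touches, then open.

{"op": "send_rows", "data": {"series": [[1,[0,0.001,0.001],[0,0,0]],[1,[0,0.001,0.0015],[0,0,0]],[1,[0,0.001,0.0015],[0,0,0]],[1,[0,0.001,0.0015],[0,0,0]]]}}

```text
t: 32.05
position: [0.4484, 0.3379, 0.2388]
orientation: [-3.075, -0.642, -0.001]
wrist_force: [-4.6, -0.4, 13.5]
finger_gap: 0.023
```

{"op": "send_rows", "data": {"series": [[-1,[0,0,0],[0,0,0]],[-1,[0,0,0],[0,0,0]],[-1,[0,0,0],[0,0,0]],[-1,[0,0,0],[0,0,0]],[-1,[0,0,0],[0,0,0]]], "grip_force": 30}}

```text
t: 32.55
position: [0.4484, 0.3378, 0.2378]
orientation: [3.075, 0.642, -0.0]
wrist_force: [-0.1, 0.4, 0.4]
finger_gap: 0.0855
```

{"op": "send_rows", "data": {"series": [[-1,[0,0,-0.02],[0,0,0]],[-1,[0,0,-0.05],[0,0,0]],[-1,[0,0,-0.09],[0,0,0]],[-1,[-0.01,0,-0.13],[0,0,0]],[-1,[-0.03,0,-0.16],[0,0,0]]]}}

```text
t: 33.05
position: [0.4214, 0.3259, 0.4002]
orientation: [-3.075, -0.641, -0.004]
wrist_force: [0.4, -0.2, -0.6]
finger_gap: 0.0856
```

```bash
python3 snap.py A1; python3 snap.py A2 side 150 60 200 140 4; python3 go.py 0.6 -0.05 0.42 90
```

```text
33.1 [0.419  0.3252 0.4039] [-3.074 -0.642 -0.007] [-0.5  2.5  6.9] 0.0854
33.15 [0.4199 0.3255 0.4016] [-3.074 -0.642 -0.007] [ 0.2 -0.2 -0.4] 0.0856
t 33.15 pos [0.4199 0.3255 0.4016] yaw 23.6 tilt 0.29 shift [ 0.0148  0.4162 -0.0186] turn z -66.4 F [ 0.2 -0.2 -0.4] gap 0.0856
```

View pics/A1_v.png

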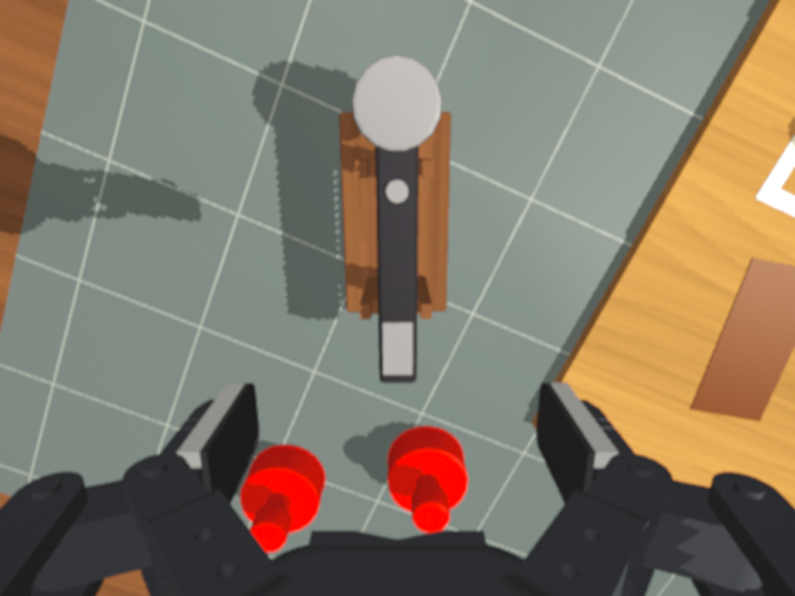

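View pics/A2_v.png

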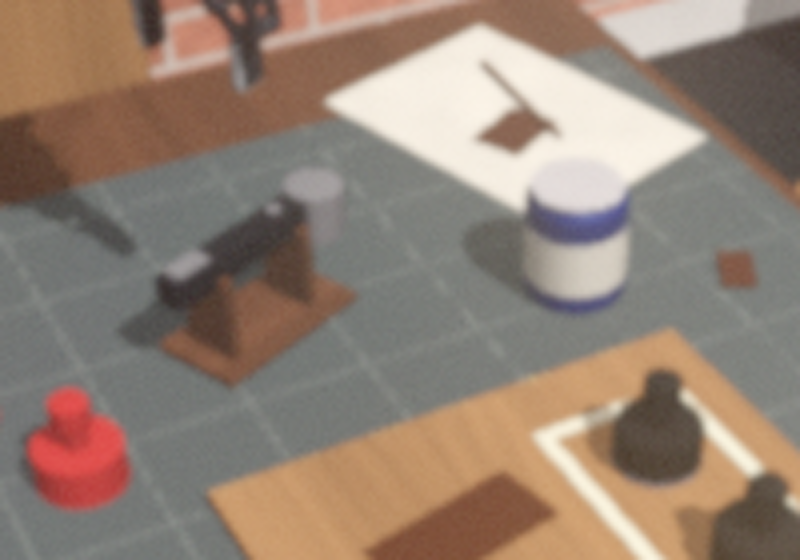

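The thermometer lies in the rest as before. Back over the panel to look at all the weights.

{"op": "send_rows", "data": {"series": [[-1,[0.003,0.04,-0.005],[0,0,-8]],[-1,[0.006,0.08,-0.01],[0,0,-16]],[-1,[0.009,0.12,-0.015],[0,0,-24]],[-1,[0.012,0.16,-0.02],[0,0,-32]],[-1,[0.015,0.2,-0.025],[0,0,-40]]]}}

```text
t: 33.65
position: [0.5137, 0.1503, 0.4218]
orientation: [-2.678, -1.642, 0.001]
wrist_force: [0.8, -0.1, -0.9]
finger_gap: 0.0855
```

```bash
python3 go.py 0.57 -0.05 0.44 90
```

```text
t 33.65 pos [0.5137 0.1503 0.4218] yaw 63.05 tilt 0.05 shift [-0.153   0.141  -0.0182] turn z -26.95 F [ 0.8 -0.1 -0.9] gap 0.0855
```

{"op": "send_rows", "data": {"series": [[-1,[-0.035,0.033,-0.005],[0,0,-7]],[-1,[-0.07,0.066,-0.01],[0,0,-14]],[-1,[-0.11,0.1,-0.018],[0,0,-21]],[-1,[-0.153,0.141,-0.018],[0,0,-27]],[-1,[-0.153,0.141,-0.018],[0,0,-27]]]}}

```text
t: 34.15
position: [0.5693, -0.0532, 0.4396]
orientation: [2.225, 2.217, -0.001]
wrist_force: [0.5, 0.2, 0.0]
finger_gap: 0.0853
```

```bash
python3 snap.py B0 scene 150 100 300 220 2.6; python3 snap.py B1;python3 go.py 0.57 -0.05 0.44 90
```

```text
34.2 [ 0.5693 -0.0528  0.4394] [ 2.230e+00  2.212e+00 -1.000e-03] [-0.4 -2.2  0.1] 0.0853
34.25 [ 0.5687 -0.0507  0.4394] [-2.230e+00 -2.211e+00  1.000e-03] [-0.4  0.6 -0.4] 0.0854
t 34.25 pos [ 0.5687 -0.0507  0.4394] yaw 89.51 tilt 0.06 shift [ 0.0008  0.0013 -0.0006] turn z -0.49 F [-0.4  0.6 -0.4] gap 0.0854
```

View pics/B1_v.png

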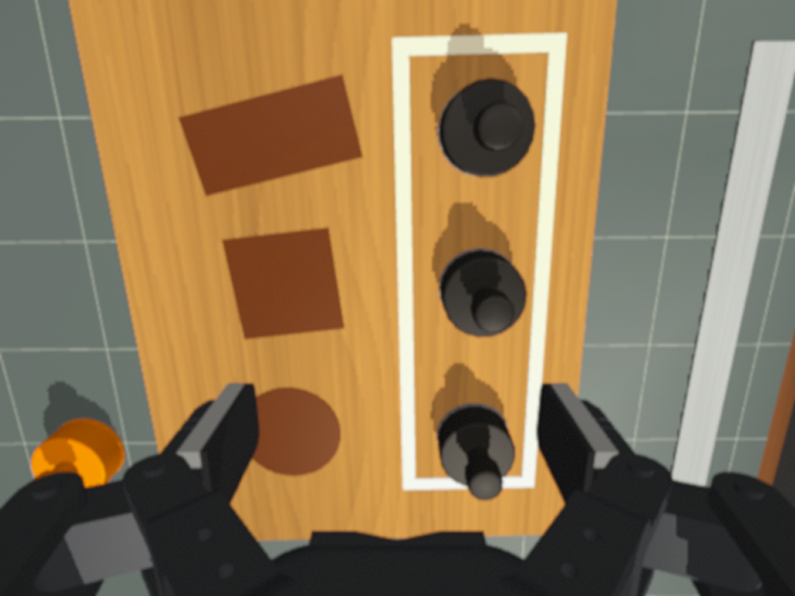

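View pics/B0_v.png

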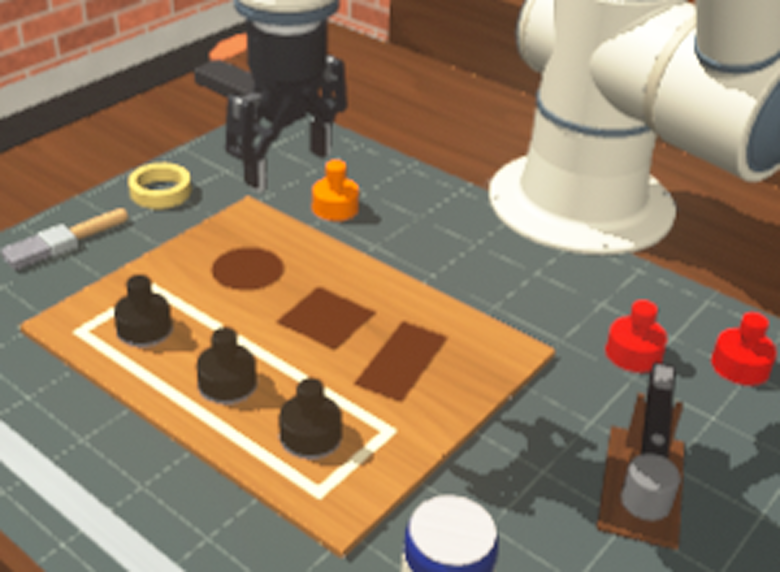

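```bash
python3 - <<'E'
from h import *
np.set_printoptions(precision=4,suppress=True)
n="B1"; P=lambda a:np.array(a,float)/1.42
print(ray(n,P([[500,127],[493,312],[485,484]]),.086))
for p in ([[180,118],[342,75],[361,156],[206,194]],[[223,240],[328,228],[343,327],[245,338]]): print(ray(n,P(p),.013).mean(0))
print("round right edge",ray(n,P([[340,432],[294,387],[293,474]]),.013))
K,Rc,t=load("v2"); 
E
python3 go.py 0.6355 0.034 0.31 90
```

```text
[[ 0.6355  0.0353  0.086 ]
 [ 0.6375 -0.0888  0.086 ]
 [ 0.6387 -0.2345  0.086 ]]
[0.4717 0.0324 0.013 ]
[ 0.473  -0.0879  0.013 ]
round right edge [[ 0.5142 -0.2329  0.013 ]
 [ 0.474  -0.1853  0.013 ]
 [ 0.4663 -0.2795  0.013 ]]
t 34.25 pos [ 0.5687 -0.0507  0.4394] yaw 89.51 tilt 0.06 shift [0.0853 0.0662 0.1293] turn z -0.49 F [-0.4  0.6 -0.4] gap 0.0854
```

Nothing was knocked aside: the knobs are at (0.6355, 0.035), (0.6375, −0.089) and (0.639, −0.2345). I'll return the oblong weight first.

{"op": "send_rows", "data": {"series": [[-1,[0.028,0.022,0.03],[0,0,-0.5]],[-1,[0.058,0.046,0.065],[0,0,-0.5]],[-1,[0.086,0.067,0.1],[0,0,-0.5]],[-1,[0.086,0.067,0.13],[0,0,-0.5]],[-1,[0.086,0.067,0.13],[0,0,-0.5]]]}}

```text
t: 34.75
position: [0.6341, 0.0391, 0.3058]
orientation: [-2.211, -2.223, 0.008]
wrist_force: [-0.6, -0.8, 0.1]
finger_gap: 0.0857
```

```bash
python3 snap.py C1;python3 go.py 0.6355 0.0345 0.2295 90
```

```text
34.8 [0.6347 0.0383 0.3086] [-2.214 -2.224  0.005] [0.3 0.7 0.6] 0.0857
t 34.8 pos [0.6347 0.0383 0.3086] yaw 90.26 tilt 0.27 shift [-0.0038  0.0012  0.0791] turn z 0.26 F [0.3 0.7 0.6] gap 0.0857
```

View pics/C1_v.png

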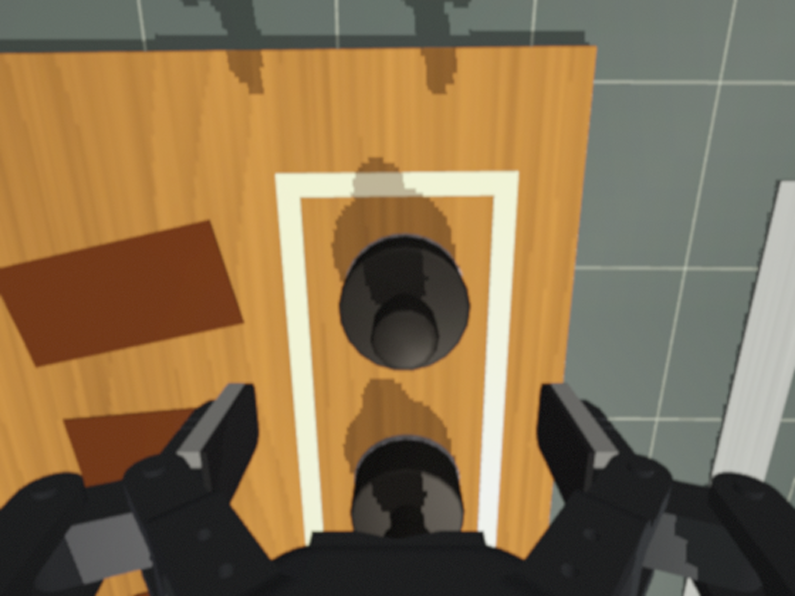

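```bash
python3 -c "
from h import *
print(ray('C1',np.array([[404.5,339]])/1.42,.086))"
```

```text
[[0.63575714 0.03731479 0.086     ]]
```

{"op": "send_rows", "data": {"series": [[-1,[-0.003,0.001,0.04],[0,0,0]],[-1,[-0.003,0.001,0.075],[0,0,0]],[-1,[-0.003,0.001,0.078],[0,0,0]],[1,[-0.003,0.001,0.078],[0,0,0]],[1,[-0.003,0.001,0.078],[0,0,0]]]}}

```text
t: 35.3
position: [0.6374, 0.0338, 0.2351]
orientation: [2.216, 2.224, 0.003]
wrist_force: [0.5, -0.0, 1.5]
finger_gap: 0.0591
```

{"op": "send_rows", "data": {"series": [[1,[0,0,0],[0,0,0]],[1,[0,0,0],[0,0,0]],[1,[0,0,0],[0,0,0]],[1,[0,0,0],[0,0,0]]]}}

```text
t: 35.7
position: [0.637, 0.0338, 0.2341]
orientation: [2.216, 2.224, 0.002]
wrist_force: [-1.9, 1.0, 13.1]
finger_gap: 0.0289
```

```bash
python3 go.py 0.472 0.0325 0.23 90
```

```text
t 35.7 pos [0.637  0.0338 0.2341] yaw 90.21 tilt 0.12 shift [-0.0007 -0.1651  0.0037] turn z 0.21 F [-1.9  1.  13.1] gap 0.0289
```

{"op": "send_rows", "data": {"series": [[1,[0,0,-0.0007],[0,0,0]],[1,[-0.001,-0.015,-0.0007],[0,0,0]],[1,[-0.001,-0.03,-0.0007],[0,0,0]],[1,[-0.001,-0.045,-0.001],[0,0,0]],[1,[-0.001,-0.055,-0.001],[0,0,0]]]}}

```text
t: 36.2
position: [0.5813, 0.0326, 0.2341]
orientation: [2.217, 2.225, 0.002]
wrist_force: [4.1, -0.8, 1.9]
finger_gap: 0.0291
```

{"op": "send_rows", "data": {"series": [[1,[0,-0.008,0],[0,0,0]],[1,[0,-0.016,0],[0,0,0]],[1,[0,-0.024,0],[0,0,0]]]}}

```text
t: 36.5
position: [0.5582, 0.0325, 0.2341]
orientation: [2.216, 2.224, 0.003]
wrist_force: [5.5, -0.1, 6.9]
finger_gap: 0.0292
```

```bash
python3 snap.py D1 scene 180 160 150 110 5;python3 go.py 0.472 0.0305 0.23 90
```

```text
36.55 [0.5571 0.0325 0.2341] [2.216e+00 2.225e+00 2.000e-03] [-1.5 -0.3 10.6] 0.0289
t 36.55 pos [0.5571 0.0325 0.2341] yaw 90.21 tilt 0.09 shift [-0.0017 -0.0851  0.004 ] turn z 0.21 F [-1.5 -0.3 10.6] gap 0.0289
```

View pics/D1_v.png

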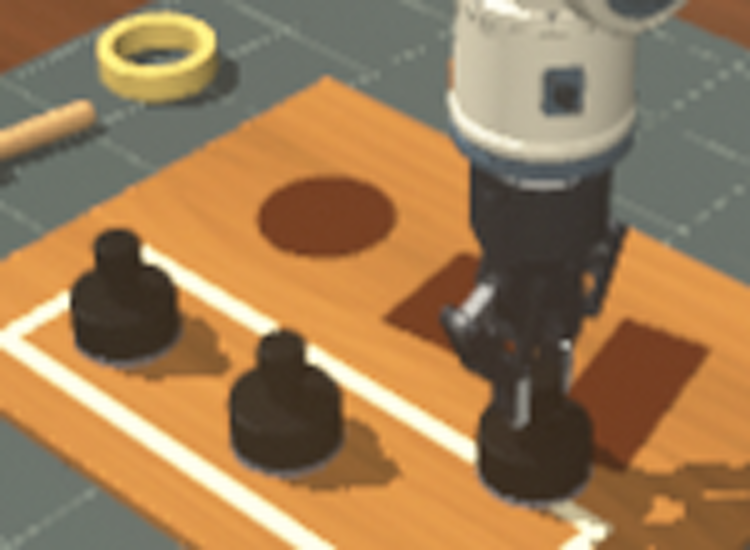

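It slides onto the leather edge without snagging, so I'll carry on to the middle.

{"op": "send_rows", "data": {"series": [[1,[0,-0.015,-0.0005],[0,0,0]],[1,[-0.001,-0.035,-0.0005],[0,0,0]],[1,[-0.002,-0.055,-0.0005],[0,0,0]],[1,[-0.002,-0.075,-0.0005],[0,0,0]],[1,[-0.002,-0.084,-0.0005],[0,0,0]]]}}

```text
t: 37.05
position: [0.4725, 0.0303, 0.2341]
orientation: [-2.217, -2.225, 0.0]
wrist_force: [2.3, -0.7, -1.7]
finger_gap: 0.0287
```

{"op": "send_rows", "data": {"series": [[1,[0,0,0],[0,0,0]],[1,[0,0,0],[0,0,0]],[1,[0,0,0],[0,0,0]]]}}

```text
t: 37.35
position: [0.4731, 0.0303, 0.2341]
orientation: [-2.216, -2.225, 0.002]
wrist_force: [-7.1, -0.9, 14.5]
finger_gap: 0.029
```

```bash
python3 go.py 0.472 0.0305 0.23 90; python3 snap.py E1 scene 180 160 150 110 5
```

```text
t 37.35 pos [0.4731 0.0303 0.2341] yaw 90.22 tilt 0.11 shift [ 0.0002 -0.0011  0.0041] turn z 0.22 F [-7.1 -0.9 14.5] gap 0.029
37.4 [0.4732 0.0303 0.2341] [-2.216e+00 -2.225e+00  2.000e-03] [-6.7 -0.3 14.1] 0.0288
```

View pics/E1_v.png

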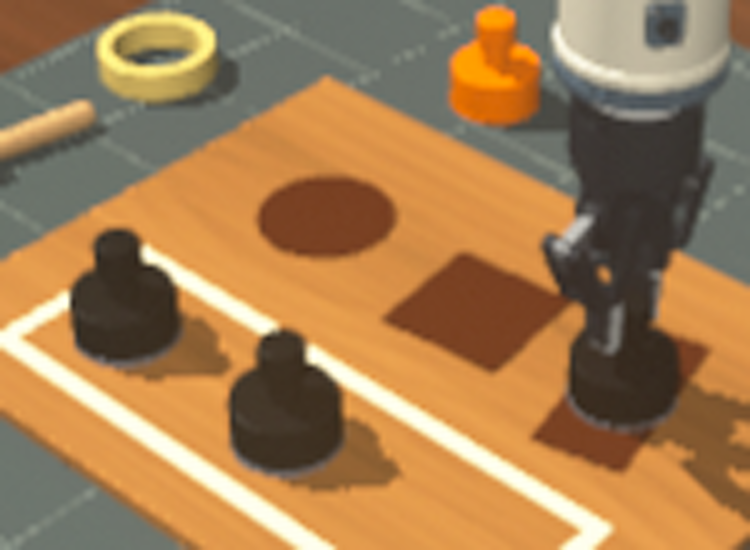

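{"op": "send_rows", "data": {"series": [[-1,[0,0,0],[0,0,0]],[-1,[0,0,0],[0,0,0]],[-1,[0,0,0],[0,0,0]],[-1,[0,0,-0.03],[0,0,0]],[-1,[0,0,-0.075],[0,0,0]]]}}

```text
t: 37.9
position: [0.4732, 0.0302, 0.3082]
orientation: [-2.215, -2.223, 0.005]
wrist_force: [0.6, -0.1, 1.6]
finger_gap: 0.0855
```

{"op": "send_rows", "data": {"series": [[-1,[0,0,0],[0,0,0]]]}}

```text
t: 38.0
position: [0.4749, 0.0302, 0.313]
orientation: [2.214, 2.222, 0.007]
wrist_force: [0.2, 0.2, -0.8]
finger_gap: 0.0852
```

```bash
python3 snap.py F1;python3 go.py 0.6375 -0.0895 0.31 90
```

```text
38.05 [0.4744 0.0302 0.3111] [2.215 2.223 0.005] [ 0.  -0.1 -0.4] 0.0853
t 38.05 pos [0.4744 0.0302 0.3111] yaw 90.21 tilt 0.27 shift [-0.1203  0.1627  0.0019] turn z 0.21 F [ 0.  -0.1 -0.4] gap 0.0853
```

View pics/F1_v.png

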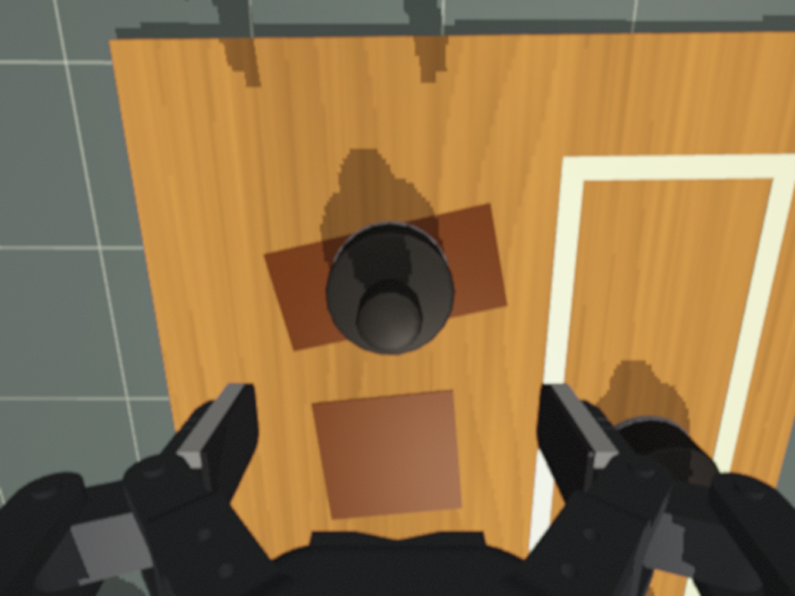

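```bash
python3 - <<'E'
from h import *
P=lambda a:np.array(a,float)/1.42
n="F1";print(ray(n,P([[389,322]]),.087),ray(n,P([[265,254],[490,204],[507,304],[294,350]]),.013).mean(0))
E
```

```text
[[0.47311399 0.03354046 0.087     ]] [0.47179752 0.03268239 0.013     ]
```

{"op": "send_rows", "data": {"series": [[-1,[-0.025,0.033,0],[0,0,0]],[-1,[-0.05,0.067,0],[0,0,0]],[-1,[-0.075,0.101,0],[0,0,0]],[-1,[-0.1,0.135,0.0],[0,0,0]],[-1,[-0.121,0.163,0.0],[0,0,0]]]}}

```text
t: 38.55
position: [0.6385, -0.0916, 0.3077]
orientation: [-2.217, -2.225, 0.001]
wrist_force: [-0.4, 0.0, -0.2]
finger_gap: 0.0855
```

{"op": "send_rows", "data": {"series": [[-1,[0,0,0],[0,0,0]],[-1,[0,0,0],[0,0,0]]]}}

```text
t: 38.75
position: [0.637, -0.0904, 0.3075]
orientation: [-2.217, -2.223, 0.002]
wrist_force: [-0.2, -0.8, 0.1]
finger_gap: 0.0856
```

```bash
python3 snap.py G1;python3 go.py 0.6375 -0.0895 0.231 90
```

```text
38.8 [ 0.6365 -0.0899  0.3078] [-2.216e+00 -2.224e+00  2.000e-03] [ 0.2  0.6 -0.8] 0.0854
t 38.8 pos [ 0.6365 -0.0899  0.3078] yaw 90.2 tilt 0.13 shift [0.0004 0.0012 0.0768] turn z 0.2 F [ 0.2  0.6 -0.8] gap 0.0854
```

View pics/G1_v.png

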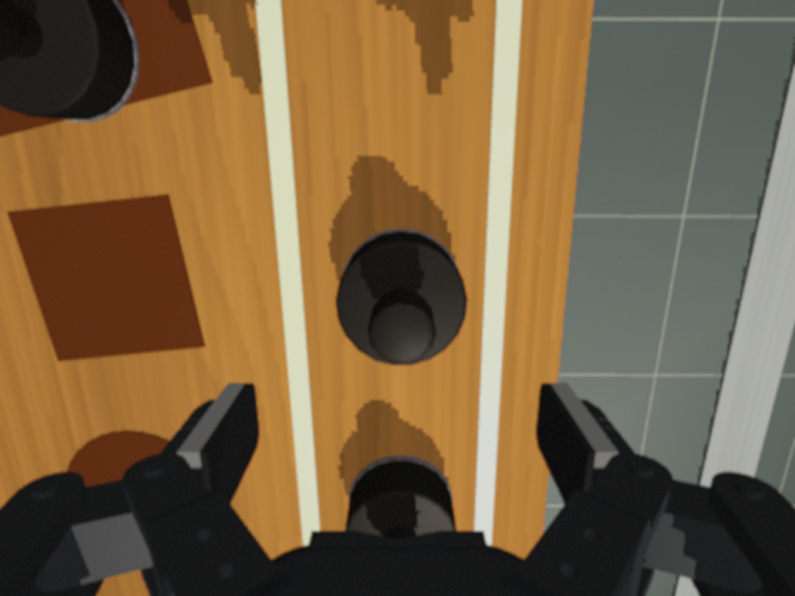

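The oblong weight is within 2 mm of its piece's middle. The square one's knob is centred between the fingers at (402,333), so I'll grip it.

```bash
python3 - <<'E'
from h import *
P=lambda a:np.array(a,float)/1.42
n="G1";print(ray(n,P([[402,334]]),.086))
E
```

```text
[[ 0.63891651 -0.09066268  0.086     ]]
```

{"op": "send_rows", "data": {"series": [[-1,[0.001,0.001,0.04],[0,0,0]],[-1,[0.001,0.001,0.074],[0,0,0]],[-1,[0.001,0.001,0.076],[0,0,0]],[1,[0.001,0.001,0.076],[0,0,0]],[1,[0.001,0.001,0.076],[0,0,0]]]}}

```text
t: 39.3
position: [0.6384, -0.089, 0.2347]
orientation: [2.216, 2.225, 0.002]
wrist_force: [0.2, -0.2, 0.9]
finger_gap: 0.0592
```

{"op": "send_rows", "data": {"series": [[1,[0,0,0],[0,0,0]],[1,[0,0,0],[0,0,0]],[1,[0,0,0],[0,0,0]],[1,[0,0,0],[0,0,0]]]}}

```text
t: 39.7
position: [0.6384, -0.0892, 0.2344]
orientation: [2.216, 2.224, 0.002]
wrist_force: [-1.8, 0.9, 10.0]
finger_gap: 0.0287
```

```bash
python3 go.py 0.473 -0.089 0.23 90
```

```text
t 39.7 pos [ 0.6384 -0.0892  0.2344] yaw 90.21 tilt 0.11 shift [ 0.0008 -0.1654  0.0041] turn z 0.21 F [-1.8  0.9 10. ] gap 0.0287
```

{"op": "send_rows", "data": {"series": [[1,[0,0,-0.0005],[0,0,0]],[1,[0,-0.015,-0.0005],[0,0,0]],[1,[0,-0.035,-0.0005],[0,0,0]],[1,[0,-0.055,-0.001],[0,0,0]],[1,[0,-0.07,-0.001],[0,0,0]]]}}

```text
t: 40.2
position: [0.5672, -0.0894, 0.2344]
orientation: [2.217, 2.225, 0.001]
wrist_force: [2.2, -0.3, -4.0]
finger_gap: 0.0288
```

{"op": "send_rows", "data": {"series": [[1,[0,-0.012,0],[0,0,0]],[1,[0,-0.024,0],[0,0,0]],[1,[0,-0.036,0],[0,0,0]],[1,[0,-0.048,0],[0,0,0]]]}}

```text
t: 40.6
position: [0.5198, -0.0897, 0.2344]
orientation: [2.216, 2.224, 0.001]
wrist_force: [3.3, 0.3, 4.4]
finger_gap: 0.0286
```

```bash
python3 go.py 0.473 -0.088 0.23 90;python3 snap.py H1 scene 180 160 150 110 5
```

```text
t 40.6 pos [ 0.5198 -0.0897  0.2344] yaw 90.21 tilt 0.1 shift [ 0.0019 -0.0468  0.0043] turn z 0.21 F [3.3 0.3 4.4] gap 0.0286
40.65 [ 0.5181 -0.0896  0.2344] [ 2.217  2.226 -0.   ] [-3.7 -1.2 10.2] 0.0289
```

View pics/H1_v.png

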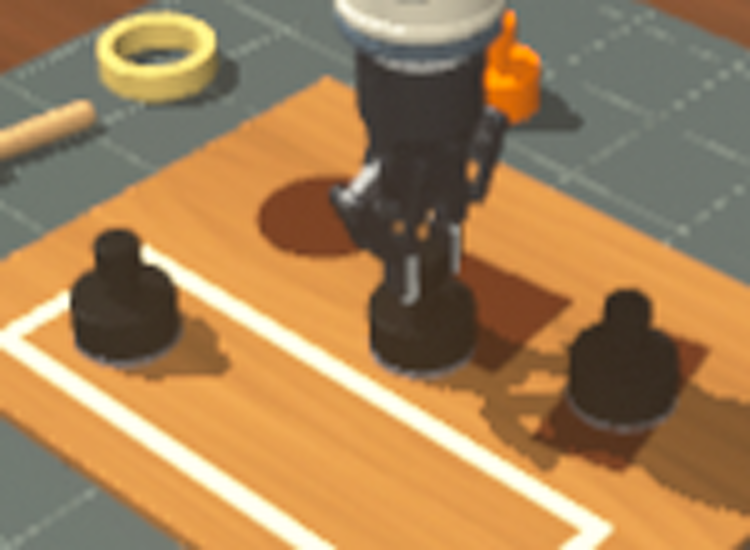

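{"op": "send_rows", "data": {"series": [[1,[0.001,-0.012,-0.0004],[0,0,0]],[1,[0.0015,-0.026,-0.0004],[0,0,0]],[1,[0.0015,-0.038,-0.0004],[0,0,0]],[1,[0.0015,-0.045,-0.0004],[0,0,0]],[1,[0.0015,-0.045,-0.0004],[0,0,0]]]}}

```text
t: 41.15
position: [0.4738, -0.0882, 0.2344]
orientation: [-2.216, -2.224, 0.002]
wrist_force: [-5.2, 0.2, 8.7]
finger_gap: 0.0288
```

{"op": "send_rows", "data": {"series": [[1,[0,0,0],[0,0,0]],[-1,[0,0,0],[0,0,0]],[-1,[0,0,0],[0,0,0]],[-1,[0,0,0],[0,0,0]],[-1,[0,0,-0.01],[0,0,0]]]}}

```text
t: 41.65
position: [0.4748, -0.0882, 0.2438]
orientation: [-2.216, -2.224, 0.002]
wrist_force: [-0.4, 1.0, 0.8]
finger_gap: 0.0842
```

{"op": "send_rows", "data": {"series": [[-1,[0,0,-0.03],[0,0,0]],[-1,[0,0,-0.065],[0,0,0]],[-1,[0,0,-0.065],[0,0,0]]]}}

```text
t: 41.95
position: [0.476, -0.0885, 0.3134]
orientation: [2.213, 2.222, 0.004]
wrist_force: [-0.4, -0.0, -0.6]
finger_gap: 0.0853
```

```bash
python3 snap.py I1;python3 go.py 0.6395 -0.2345 0.31 90
```

```text
42.0 [ 0.4756 -0.0884  0.3117] [2.215 2.223 0.003] [-0.1 -0.6 -0.5] 0.0851
t 42.0 pos [ 0.4756 -0.0884  0.3117] yaw 90.22 tilt 0.25 shift [-0.1467  0.1633  0.0025] turn z 0.22 F [-0.1 -0.6 -0.5] gap 0.0851
```

View pics/I1_v.png

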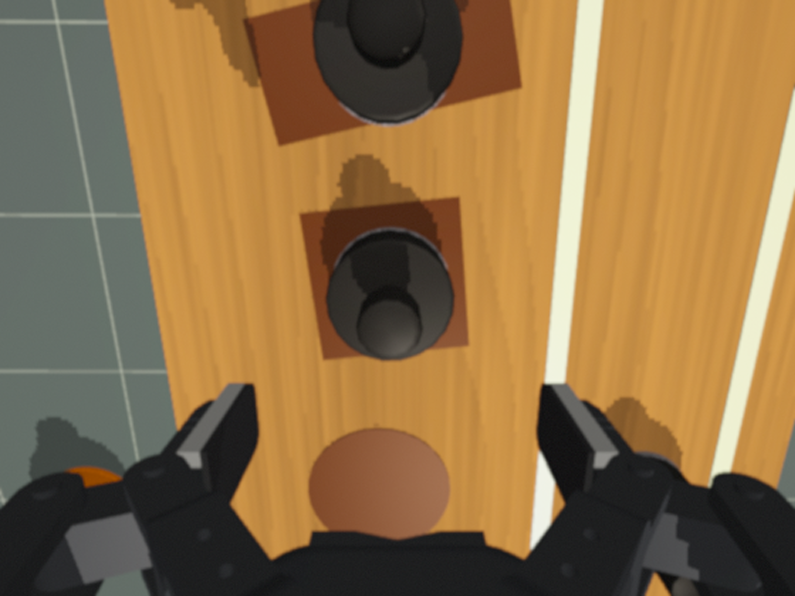

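```bash
python3 - <<'E'
from h import *
P=lambda a:np.array(a,float)/1.42
n="I1";print(ray(n,P([[390,328]]),.087),ray(n,P([[300,214],[459,198],[468,345],[324,360]]),.013).mean(0), ray(n,P([[309,487],[450,487],[380,429]]),.013))
E
```

```text
[[ 0.47448015 -0.088404    0.087     ]] [ 0.47264761 -0.08827801  0.013     ] [[ 0.4196567  -0.23047702  0.013     ]
 [ 0.51432343 -0.23048602  0.013     ]
 [ 0.46752465 -0.18592745  0.013     ]]
```

{"op": "send_rows", "data": {"series": [[-1,[-0.03,0.033,0],[0,0,0]],[-1,[-0.06,0.067,0],[0,0,0]],[-1,[-0.09,0.1,0],[0,0,0]],[-1,[-0.12,0.134,0.0],[0,0,0]],[-1,[-0.147,0.163,0.0],[0,0,0]]]}}

```text
t: 42.5
position: [0.6398, -0.2361, 0.3085]
orientation: [-2.217, -2.225, 0.001]
wrist_force: [0.3, 0.4, -0.1]
finger_gap: 0.0853
```

{"op": "send_rows", "data": {"series": [[-1,[0,0,0],[0,0,0]],[-1,[0,0,0],[0,0,0]]]}}

```text
t: 42.7
position: [0.6385, -0.235, 0.3081]
orientation: [-2.217, -2.224, 0.001]
wrist_force: [1.1, 0.5, -0.2]
finger_gap: 0.0858
```

```bash
python3 snap.py J1;python3 go.py 0.6395 -0.2345 0.231 90
```

```text
42.75 [ 0.6381 -0.2343  0.3083] [-2.216e+00 -2.224e+00  1.000e-03] [-0.5  0.6 -0. ] 0.0856
t 42.75 pos [ 0.6381 -0.2343  0.3083] yaw 90.21 tilt 0.13 shift [-0.0003  0.0016  0.0773] turn z 0.21 F [-0.5  0.6 -0. ] gap 0.0856
```

View pics/J1_v.png

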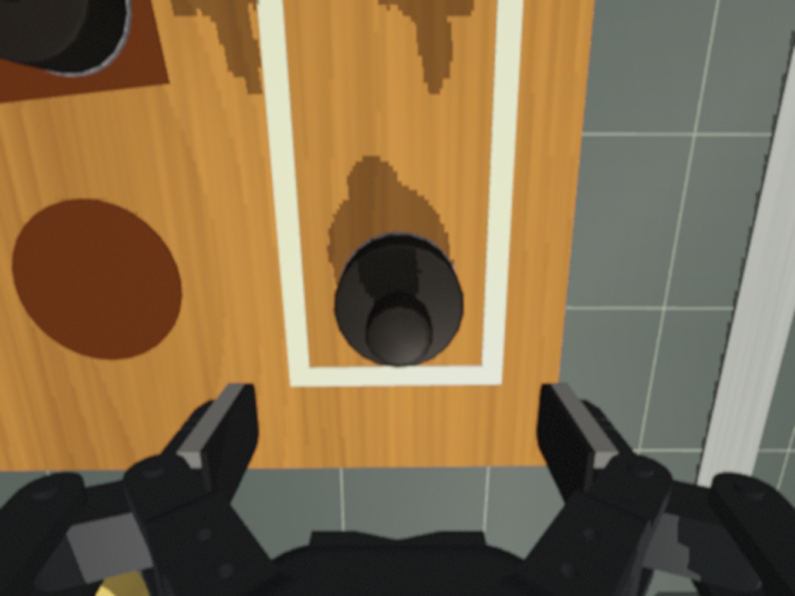

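```bash
python3 - <<'E'
from h import *
P=lambda a:np.array(a,float)/1.42
n="J1";print(ray(n,P([[399,337]]),.086))
i=cv2.imread("pics/J1.png"); hsv=cv2.cvtColor(i,cv2.COLOR_BGR2HSV); g=i[:260,:140].astype(int)
m=((g[...,2]<135)&(g[...,2]>60)&(g[...,2]-g[...,0]>45)).astype(np.uint8); m[:115]=0
cs,_=cv2.findContours(m,0,1); c=max(cs,key=cv2.contourArea); q=ray(n,c[:,0,:],.013); (cx,cy),r=cv2.minEnclosingCircle((q[:,:2]*1000).astype(np.float32)); print(cx,cy,r)
E
```

```text
[[ 0.63923671 -0.23671219  0.086     ]]
466.4906311035156 -233.09886169433594 47.761505126953125
```

{"op": "send_rows", "data": {"series": [[-1,[0,0.001,0.04],[0,0,0]],[-1,[0,0.001,0.074],[0,0,0]],[-1,[0,0.001,0.076],[0,0,0]],[1,[0,0.001,0.076],[0,0,0]],[1,[0,0.001,0.076],[0,0,0]]]}}

```text
t: 43.25
position: [0.64, -0.2346, 0.2353]
orientation: [2.216, 2.224, 0.001]
wrist_force: [0.7, 0.4, -0.3]
finger_gap: 0.0589
```

{"op": "send_rows", "data": {"series": [[1,[0,0,0],[0,0,0]],[1,[0,0,0],[0,0,0]],[1,[0,0,0],[0,0,0]],[1,[0,0,0],[0,0,0]]]}}

```text
t: 43.65
position: [0.64, -0.2348, 0.2349]
orientation: [2.216, 2.224, 0.001]
wrist_force: [-2.0, 0.6, 9.1]
finger_gap: 0.0288
```

```bash
python3 go.py 0.467 -0.233 0.23 90
```

```text
t 43.65 pos [ 0.64   -0.2348  0.2349] yaw 90.21 tilt 0.12 shift [ 0.0024 -0.173   0.0046] turn z 0.21 F [-2.   0.6  9.1] gap 0.0288
```

{"op": "send_rows", "data": {"series": [[1,[0,0,-0.0005],[0,0,0]],[1,[0,-0.015,-0.0005],[0,0,0]],[1,[0,-0.035,-0.0005],[0,0,0]],[1,[0,-0.055,-0.001],[0,0,0]],[1,[0,-0.075,-0.001],[0,0,0]]]}}

```text
t: 44.15
position: [0.5642, -0.235, 0.235]
orientation: [2.216, 2.225, 0.001]
wrist_force: [0.8, 0.2, -1.9]
finger_gap: 0.029
```

{"op": "send_rows", "data": {"series": [[1,[0.001,-0.012,0],[0,0,0]],[1,[0.002,-0.024,0],[0,0,0]],[1,[0.0025,-0.036,0],[0,0,0]],[1,[0.0025,-0.048,0],[0,0,0]]]}}

```text
t: 44.55
position: [0.5165, -0.2327, 0.2349]
orientation: [2.216, 2.224, 0.001]
wrist_force: [3.8, -0.0, 6.0]
finger_gap: 0.0291
```

```bash
python3 go.py 0.467 -0.2325 0.23 90;python3 snap.py K1 scene 180 160 150 110 5
```

```text
t 44.55 pos [ 0.5165 -0.2327  0.2349] yaw 90.22 tilt 0.12 shift [ 0.0004 -0.0495  0.0048] turn z 0.22 F [ 3.8 -0.   6. ] gap 0.0291
44.6 [ 0.5149 -0.2327  0.2349] [2.217 2.225 0.   ] [-4.   0.9 10.5] 0.029
```

View pics/K1_v.png

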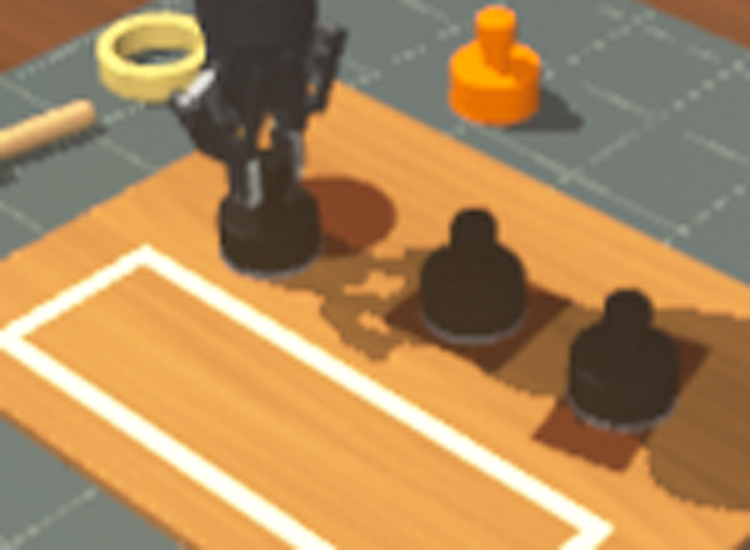

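{"op": "send_rows", "data": {"series": [[1,[0,-0.012,-0.0004],[0,0,0]],[1,[0,-0.026,-0.0004],[0,0,0]],[1,[0,-0.04,-0.0004],[0,0,0]],[1,[0,-0.049,-0.0004],[0,0,0]],[1,[0,-0.049,-0.0004],[0,0,0]]]}}

```text
t: 45.1
position: [0.4662, -0.2327, 0.2349]
orientation: [-2.217, -2.224, 0.001]
wrist_force: [-3.8, -0.2, 8.9]
finger_gap: 0.0288
```

{"op": "send_rows", "data": {"series": [[1,[0,0,0],[0,0,0]],[-1,[0,0,0],[0,0,0]],[-1,[0,0,0],[0,0,0]],[-1,[0,0,0],[0,0,0]],[-1,[0,0,-0.01],[0,0,0]]]}}

```text
t: 45.6
position: [0.4673, -0.2326, 0.2441]
orientation: [-2.216, -2.224, 0.001]
wrist_force: [0.4, -0.4, 0.6]
finger_gap: 0.0842
```

{"op": "send_rows", "data": {"series": [[-1,[0,0,-0.05],[0,0,0]],[-1,[0,0,-0.1],[0,0,0]],[-1,[0.04,0,-0.15],[0,0,0]],[-1,[0.085,0,-0.2],[0,0,0]],[-1,[0.13,0.02,-0.22],[0,0,0]]]}}

```text
t: 46.1
position: [0.4785, -0.1273, 0.4513]
orientation: [2.217, 2.222, 0.001]
wrist_force: [0.9, -0.5, -0.7]
finger_gap: 0.0853
```

{"op": "send_rows", "data": {"series": [[-1,[0,0,0],[0,0,0]],[-1,[0,0,0],[0,0,0]],[-1,[0,0,0],[0,0,0]]]}}

```text
t: 46.4
position: [0.4792, -0.1283, 0.4477]
orientation: [-2.217, -2.225, 0.001]
wrist_force: [-0.5, -0.5, -0.1]
finger_gap: 0.0853
```

```bash
python3 snap.py L1;python3 snap.py L2 scene
```

```text
46.45 [ 0.4792 -0.1286  0.4474] [-2.217e+00 -2.224e+00  1.000e-03] [-0.1  0.4 -0.3] 0.0854
46.5 [ 0.4792 -0.1287  0.4473] [-2.217e+00 -2.223e+00  1.000e-03] [ 0.4  0.4 -0.5] 0.0853
```

View pics/L1_v.png

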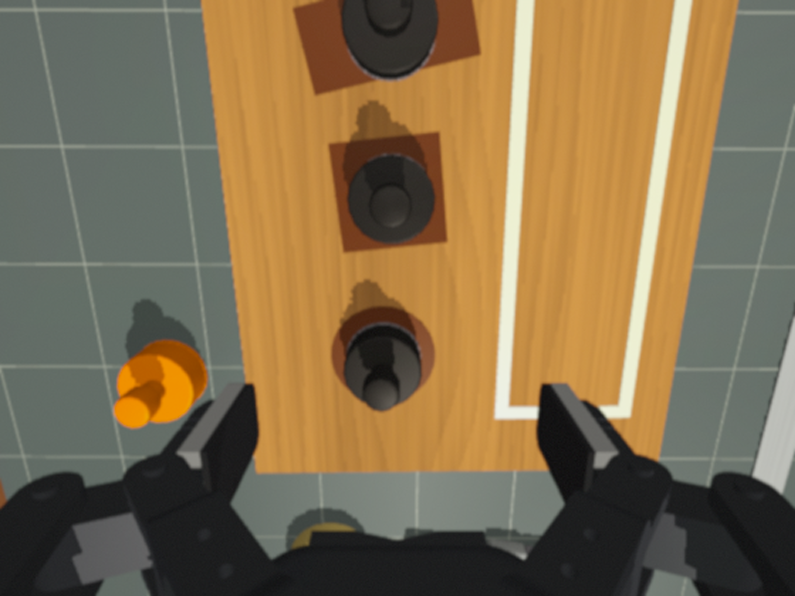

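View pics/L2_v.png

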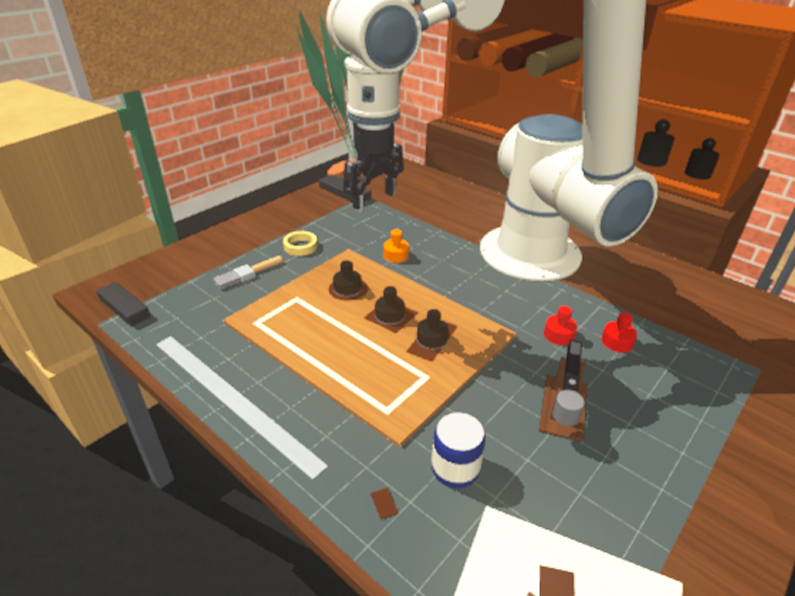

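```bash
python3 - <<'E'
from h import *
np.set_printoptions(precision=4,suppress=True)
P=lambda a:np.array(a,float)/1.42
n="L1";k=ray(n,P([[389,7],[390,206],[381,391]]),.087)[:,:2]
pc=np.array([[.472,.0325],[.473,-.088],[.4668,-.2328]]); print(k,np.linalg.norm(k-pc,axis=1))
print("sq",ray(n,P([[329,144],[438,132],[447,241],[345,252]]),.013).mean(0))
print("rd",ray(n,P([[332,354],[434,354],[381,308]]),.013))
# therm head unchanged vs start scene?
a=cv2.imread("pics/b_scene.png")[200:320,350:470].astype(int);b=cv2.imread("pics/L2.png")[200:320,350:470].astype(int)
print(np.abs(a-b).mean())
E
```

```text
[[ 0.4735  0.0295]
 [ 0.4742 -0.0899]
 [ 0.4673 -0.2301]] [0.0034 0.0022 0.0028]
sq [ 0.4729 -0.0881  0.013 ]
rd [[ 0.42   -0.232   0.013 ]
 [ 0.5135 -0.2316  0.013 ]
 [ 0.4652 -0.1875  0.013 ]]
19.322754629629628
```

{"op": "send_rows", "data": {"series": [[-1,[0,0,0],[0,0,0]],[-1,[0,0,0],[0,0,0]],[-1,[0,0,0],[0,0,0]],[-1,[0,0,0],[0,0,0]],[-1,[0,0,0],[0,0,0]]]}}

```text
t: 47.0
position: [0.4795, -0.1281, 0.448]
orientation: [-2.217, -2.225, 0.0]
wrist_force: [0.3, 0.5, -0.5]
finger_gap: 0.0853
```

```bash
python3 snap.py M1; python3 snap.py M2 side; python3 - <<'E'
import cv2,numpy as np
a=cv2.imread("pics/M1.png").astype(int);b=cv2.imread("pics/L1.png").astype(int);print(np.abs(a-b).mean(), np.abs(a-b).max())
E
```

```text
47.05 [ 0.4795 -0.128   0.448 ] [-2.217 -2.225  0.   ] [ 0.1 -0.7  0. ] 0.0853
47.1 [ 0.4796 -0.128   0.448 ] [-2.217 -2.226 -0.   ] [-1.   0.6  0.2] 0.0851
1.8641950113378685 91
```

View pics/M2_v.png

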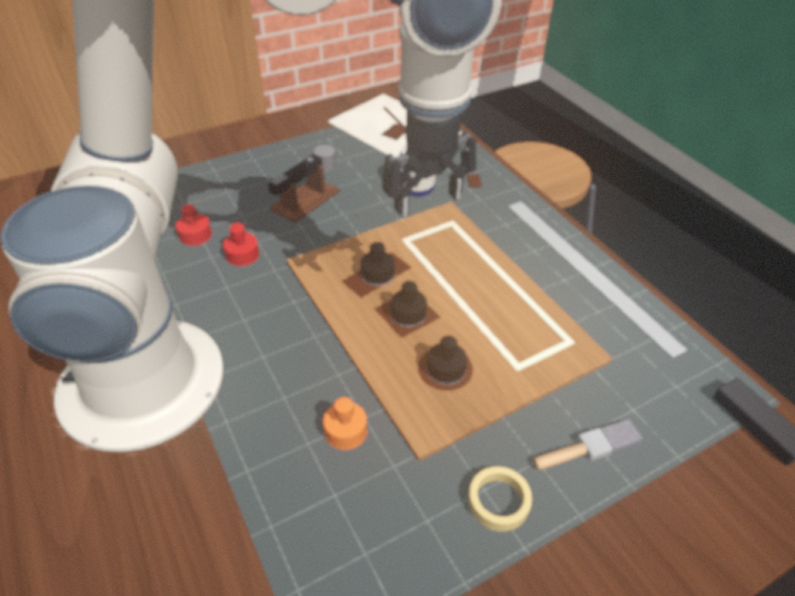

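```bash
python3 - <<'E'
from h import *
P=lambda a:np.array(a,float)/1.42
h=ray("A1",P([[397,103]]),.098)[0];e=ray("A1",P([[398,378]]),.096)[0];print(h,e,np.degrees(np.arctan2(*(h-e)[:2][::-1])))
a=cv2.imread("pics/b_scene.png")[200:320,350:470];b=cv2.imread("pics/L2.png")[200:320,350:470]
cv2.imwrite("pics/cmp.png",cv2.resize(np.hstack([a,b]),None,fx=3.3,fy=3.3))
E
```

```text
[0.51328575 0.36516177 0.098     ] [0.36623744 0.30015973 0.096     ] 23.847610305306674
```

View pics/cmp.png

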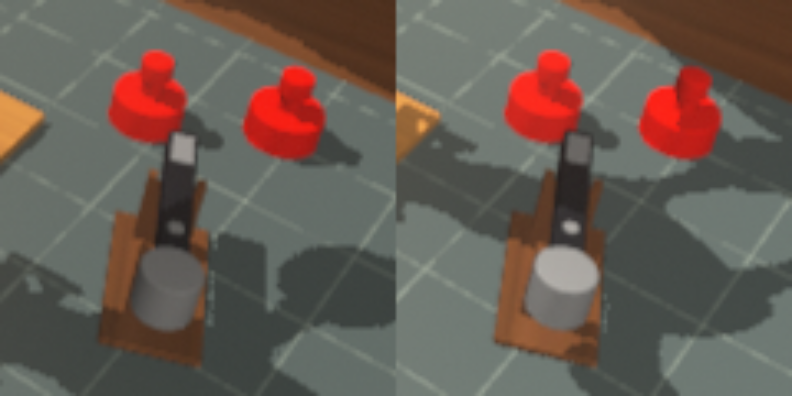

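The thermometer lies exactly as it did at the start; only the shadows differ. Handing in.

```bash
python3 -c "
from cell import arm; print(arm.job_done())"
```

```text
the job is handed in; nothing more can be done
None
```

The job is done and handed in at about 47 s of the 210 s; the hand-in gives no verdict.

- **Weights out:** I slid all three weights by their knobs into the taped bay. They stood about 3 mm from its centre line.
- **Readings:** I held the thermometer still for over 3 s about 104 mm above the middle of the round piece, then the square, then the oblong. By the calibration it was aimed within about 2 mm each time.
- **Thermometer back:** It lies in its rest as it did before. Its head is within 2 mm of where I first measured it, and it points the same way to within 0.2°.
- **Weights home:** I slid each weight back onto its own piece. In the last pictures they stand upright, 2 to 3 mm from the middles.
- **End state:** The gripper is open and clear of everything, and in the last side and scene pictures the tin, tape roll and brush look undisturbed.

I saw no weight knocked aside and no slackening of the grip. One check disagreed: a pixel comparison of the rest area before and after came out high. Viewing the two crops side by side showed that only the shadows had changed.

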